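# Reload the gauge-plate cassette, cap it and run it in under the bridge

## Task

Pull the cassette carriage right out from under the bridge, then lay all the loose gauge plates flat in one pile between the cassette's posts, lowering each until it touches and never dropping it. Then pinch the dust cap's two tabs together, set the cap down on the posts and let the tabs spread so that it is locked under both lips, and finally push the carriage fully home again. Leave the bin, the specimen mount and the indicator stand where they are.

Things in the scene. Friction and masses are not known exactly. Their poses are not given: they have to be found in the camera images.
- carriage (a joint): how far the carriage is pulled out along its rail (m): 0 = fully home under the bridge, 0.170 = right out, on the end stop; 3 N of friction, stays where left. It slides along the x axis of point cassette; out is towards -x of that point
- cassette (a point): centre of the carriage floor, moves with the carriage, 40 mm above the bench; x along the rail towards the bridge, z up. Aluminium floor 60 (x) by 128 mm (y) with an upright post at each y end, 52 mm wide in x, 75 mm tall above this point; both x sides open. Plates lie between the posts, length along y, on a black 44 x 80 mm platen whose top is 6 to 18 mm above this point (unknown; held by 60 N friction)
- lips (a point): middle between the two post tops, 75 mm above point cassette, same axes. At the top of each post an inward lip, 5 mm thick, begins 51 mm from the middle in y; underneath it, from 51 to 58 mm out, is a pocket 36 mm wide in x for a catch of the cap. The cap's plate lies on the post tops when seated
- bridge (a point): middle of the front edge of the grey bridge's roof, on its underside; 160 mm above the bench, fixed, x along the rail. The roof is 90 mm deep and 20 mm thick, with a dial indicator on it reaching 90 mm above this point; the opening is 180 mm wide. With the carriage home, the middle of the cassette is 40 mm behind this edge
- handle (a point): middle of the top edge of the carriage's black upright handle, a slab 12 mm thick along the rail, 36 mm wide across it and 45 mm tall (its foot is a 40 mm wide bar), 130 mm to -x of the cassette's middle; same axes as point cassette. To be pinched from above, jaws closing along the rail
- cap: sprung dust cap: grey plate 48 x 124 mm (x, y), 4 mm thick, about 120 g in all. Origin: centre of the plane of its two catches' undersides, on which it stands at the start, z up; the plate's underside is 12 mm and its top 16 mm above the origin. Seated, the origin is 63 mm above point cassette and the cap's y lies along the cassette's y; either way round fits
- pinch (a point): middle between the cap's two black finger tabs, 38 mm above the cap's origin, same axes. The tabs stand up out of the plate to 46 mm above the origin, 28 mm wide in x; outer faces 28 mm either side in y relaxed, 19 mm pinched. A catch on each below the plate, 28 mm wide, 0 to 5 mm above the origin, reaches 56 mm out in y relaxed, 47 mm pinched: only pinched does it pass the lips
- tab_left (a joint): inward travel of the cap's tab on its +y side (m): 0 relaxed, 0.009 fully pinched, on its stop; spring of 3 N relaxed to 8 N pinched
- tab_right (a joint): the same for the tab on the cap's -y side
- plate0: dark steel gauge plate, 44 x 84 x 8 mm thick (x, y, z), about 230 g, lying flat on the bench at the start; origin at the centre of its underside, y along its length. Three to five of the five are present
- plate1: dark steel gauge plate, 44 x 84 x 8 mm thick (x, y, z), about 230 g, lying flat on the bench at the start; origin at the centre of its underside, y along its length. Three to five of the five are present
- plate2: dark steel gauge plate, 44 x 84 x 8 mm thick (x, y, z), about 230 g, lying flat on the bench at the start; origin at the centre of its underside, y along its length. Three to five of the five are present
- plate3: dark steel gauge plate, 44 x 84 x 8 mm thick (x, y, z), about 230 g, lying flat on the bench at the start; origin at the centre of its underside, y along its length. Three to five of the five are present
- plate4: dark steel gauge plate, 44 x 84 x 8 mm thick (x, y, z), about 230 g, lying flat on the bench at the start; origin at the centre of its underside, y along its length. Three to five of the five are present
- bin: bystander: blue open plastic bin, 150 x 110 x 60 mm, origin at the centre of its underside
- mount: bystander: black specimen mount, a cylinder 36 mm across, 22 mm tall, origin at the centre of its underside
- stand: bystander: small dial indicator stand, green 90 x 70 x 30 mm foot with a column up to 160 mm high, origin at the centre of its underside
Mind the look-alikes: they are no part of the job. Leave any yellow look-alike of the plate3 alone.

How it is judged:
By the outcome, as a careful person would: the job done as asked, in the order asked, and still so for the second after the job is handed in, with the robot touching nothing.
Of plate0, plate1, plate2, plate3, plate4 only 3 to 5 are there at a start; the rules pass over those that are not, and their reading is None.
At some moment in a run one of cap may be knocked a few centimetres aside while the robot is not near it.
It also fails if it takes over 210 s, if anything falls off the work surface, if the arm or the gripper's body presses on something with over 40 N, if the wrist force passes 120 N, or if a joint passes its speed limit or range.

## Robot

A 6-joint arm with a two-finger parallel gripper is mounted at the origin on the work surface. World frame = base frame: x ahead of the robot, y to its left, z up, the work surface at z = 0. Lengths are in m, angles in rad, forces in N, time in s.
With the tool pointing down it reaches from about 0.3 to 0.775 m from the base axis. Payload 14.6 kg.
Tool frame: the origin (TCP) lies on the centre line of the jaws, within the pads' length; the fingertips stand ctrl.tcp_to_tips ahead of it and the grasp point (between the pads) lies 2 mm behind it (ctrl.tcp_to_tips is the distance from the TCP to the fingertips, in m); z points along the fingers, y is the line along which they close (so a half turn about z gives the same grasp; the last joint's range is limited). The gripper opens to 94 mm and grips with 3 to 60 N. Pads are 16 mm wide; open, the fingers measure 119 mm over their backs; the gripper's body (75 mm by 177 mm) begins 78 mm behind the grasp point.
Start: joints at [1.151, 0.3, 1.521, -0, 1.321, -0.067], TCP at [0.19, 0.516, 0.222] pointing down, gripper open.
Joint ranges: [-3.03, 3.03], [-0.79, 2.21], [0.23, 2.52], [-1.04, 4.18], [0, 3.07], [-2.55, 2.55]. Speed limits (rad/s): [2.22, 2.22, 2.57, 3.14, 3.14, 3.14].

## Interface

Orientations are given as [roll, pitch, yaw] about the fixed x, y, z axes, in that order (R = Rz(yaw) Ry(pitch) Rx(roll)).
In Python, from station import telemetry, viewer, hand_in, ctrl gives the robot as it stands.
- The arm moves only by the tool step_arm, never from a script. Its argument "plan" is a list of rows, each an object of numbers: "dx", "dy", "dz": the shift along the tool's x, y, z scaled (see below); "rx", "ry", "rz": the turn, a rotation vector about the tool's x, y, z scaled (see below); "claw": the closure, from 0 (fully open) to 1 (shut). In form: [{"dx": .., "dy": .., "dz": .., "rx": .., "ry": .., "rz": .., "claw": ..}, ...]. A call has 1 to 10 rows; each row shifts and turns the commanded pose from where the row before left it, along the tool's axes as they then stand; what a row does not reach is not made up. The controller multiplies each number of a shift by 0.1 m and each number of a turn by 90 degrees. A row lasts 1/10 s, in which the tool goes at most 50 mm and 8.59 degrees, less where a joint would pass 70% of its speed; a pose out of reach is approached as far as the arm can. A call with a number of a shift or a turn outside -1 to 1 is refused whole. A call with a gripper value outside its range is refused whole. The fingers move at their own pace and stop on an object; "grip_force" is the grip in N (left out, the last holds). Time passes only in rows, so rows that do not move let the fingers close. It gives the time, the measured TCP pose, the force, the opening and the grip force at its end, in the units of the state.
- telemetry.get_obs(): the state, without advancing time (a new reading comes with each control period).
- viewer.camera(name): name is "scene" or "top"; returns a dict with "img" (384x512x3 uint8, red, green, blue), "z_map" (384x512 float32, m along the optical axis (not along the pixel's ray), 0 where there is no reading), "fx", "fy", "cx", "cy" (pixels), "R" (3x3) and "t" (3): a world point X has camera coordinates R X + t. Camera axes: x right, y down, z forward; pixel columns grow to the right and rows downward; lengths in m; the calibration is good to about 2 mm. A picture is of the moment at which its call begins.
- hand_in(): hands the job in; it is judged then, once.
Trained networks look in a picture, given as the dict that the camera call returned (one of the last four; its "shot" number tells which), for a name from the list of things; names that differ only in an ending like _2 or _b are one class to them, and where a whole thing is asked for, a point or a joint stands for the part that bears it (a point fixed in the world has none). Each returns a list of dicts, best first, with "score" (0 to 1); they miss things now and then, are a little off and sometimes report something else, mostly with a low value. They report only what shows in the picture. A call takes as long as a camera call. They do not tell look-alikes from the thing itself.
- viewer.recognise(target, picture): "rect" ([left, top, right, bottom] in pixels, round what is visible of it).
The state is a dict: "time_s": time; "qpos": joint angles; "joint_vel": joint speeds; "tau": joint torques, N m; "ee_pos": TCP position; "eef_rot": TCP orientation; "force": force on the tool from outside, world axes, zero at the start; "moment": the same for the moment, N m; "grip_width": finger opening in m; "grip_force": force on a finger pad.
Only numpy, scipy, OpenCV 4.12 (cv2) and the standard library are available. Lean on these libraries where they do the work, as an engineer would, in place of code of your own. Each camera call takes 0.05 s, during which the arm holds its last target. There are 200 camera calls.

## Working session

There is one attempt and no reset: what is moved stays moved. The work goes in short steps, Python scripts to look and compute and a tool call to move; the robot and the scene stay as the last step left them, time stands still between calls to the robot, and variables do not carry over. Pictures are saved under pics/ and viewed, at most 14 in all, crops included, and the job is handed in when it is done.

Besides the shell and the picture viewer there is one more tool, called after ">>>" as name([rows], argument=value, ...), one row to a line, values as JSON. step_arm: Moves the arm, as the interface text tells. Shifts and turns lie within -1 to 1; 1 stands for 0.1 m of shift or 90 degrees of turn. Its arguments: {"type":"object","properties":{"plan":{"type":"array"},"grip_force":{"type":"number"}},"required":["plan"]}

```bash
ls; mkdir -p pics; python3 - <<'E'
from station import telemetry, viewer, ctrl
import cv2, pickle
print(telemetry.get_obs(), ctrl.tcp_to_tips)
for n in("scene","top"):
    p=viewer.camera(n); cv2.imwrite(f"pics/a_{n}.png",p["img"][:,:,::-1])
    pickle.dump(p,open(f"pics/a_{n}.pkl","wb"))
    print(n,p["fx"],p["fy"],p["cx"],p["cy"],p["R"],p["t"])
    for t in ["cassette","handle","cap","plate0","bin","mount","stand"]:
        print(t,[(round(d["score"],2),[int(v) for v in d["rect"]]) for d in viewer.recognise(t,p)])
E
```

```text
pics
{'time_s': 0.0, 'qpos': array([ 1.15140852e+00,  3.00486821e-01,  1.52158539e+00,  1.55353753e-05,
        1.32067271e+00, -6.66047221e-02]), 'joint_vel': array([-0.00062105, -0.0013688 , -0.00016118,  0.00031186,  0.00074537,
        0.00054213]), 'tau': array([-1.22821719e-03, -5.31813240e+01, -3.52726400e+01,  7.07238447e-02,
        2.45099002e-02, -9.60528519e-05]), 'ee_pos': array([0.1899354 , 0.51590961, 0.22187586]), 'eef_rot': array([-3.14044394e+00, -9.17039093e-05,  2.78880566e+00]), 'force': array([ 0.09496916, -0.51329157,  0.16001952]), 'moment': array([0.02074476, 0.02318431, 0.01012741]), 'grip_force': 0.0, 'grip_width': 0.09383052842670767} 0.017
scene 443.9945809510119 443.9945809510119 261.01992035796036 193.5719761552429 [[-0.48852487  0.87251896 -0.00735714]
 [ 0.58292666  0.32008439 -0.7468216 ]
 [-0.64926109 -0.36912959 -0.66498374]] [ 0.28317219 -0.22855601  1.63192675]
cassette [(0.74, [209, 215, 270, 278])]
handle [(0.89, [206, 212, 270, 279])]
cap [(0.97, [334, 216, 383, 250]), (0.31, [201, 169, 226, 188])]
plate0 [(0.82, [198, 171, 225, 191]), (0.82, 
[... 235 characters left out ...]
20, 380, 246]), (0.16, [149, 216, 163, 231])]
top 366.79988198260077 366.79988198260077 250.7516971874011 194.8056670778689 [[ 0.0047094  -0.99961121 -0.0274817 ]
 [-0.99495694 -0.00193042 -0.10028439]
 [ 0.10019235  0.02781539 -0.99457921]] [-1.40332182e-04  5.96843802e-01  1.05592205e+00]
cassette [(0.89, [223, 147, 271, 202])]
handle [(0.86, [223, 147, 269, 202])]
cap [(0.84, [148, 231, 191, 255])]
plate0 [(0.86, [318, 231, 349, 253]), (0.84, [101, 217, 136, 234]), (0.81, [275, 251, 303, 270]), (0.76, [325, 180, 355, 203]), (0.61, [372, 232, 402, 249])]
bin [(0.88, [377, 140, 423, 199]), (0.57, [323, 183, 356, 203])]
mount [(0.48, [334, 150, 350, 162])]
stand [(0.77, [98, 145, 137, 181])]
```

```bash
python3 - <<'E'
import cv2
a=cv2.imread("pics/a_top.png")[90:290,70:450]; cv2.imwrite("pics/b_top.png",cv2.resize(a,None,fx=2.1,fy=2.1,interpolation=cv2.INTER_CUBIC))
a=cv2.imread("pics/a_scene.png")[100:360,80:440]; cv2.imwrite("pics/b_scene.png",cv2.resize(a,None,fx=2.2,fy=2.2,interpolation=cv2.INTER_CUBIC))
E
```

```text
(no output)
```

View pics/b_top.png

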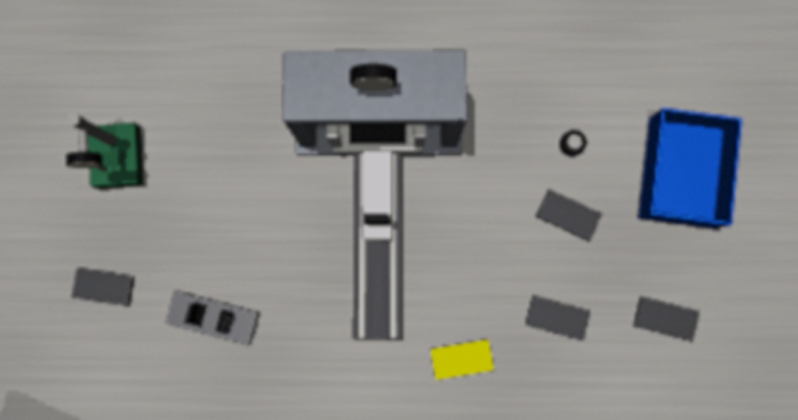

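View pics/b_scene.png

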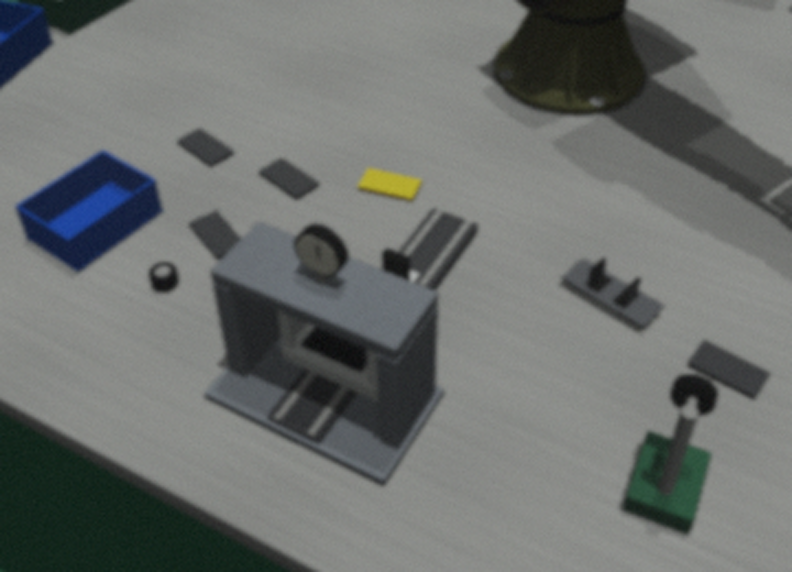

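```bash
cat > h.py <<'E'
import numpy as np, cv2
def ray(p,uv,z):
    """pixels -> world points on plane z"""
    uv=np.atleast_2d(np.asarray(uv,float)); R,t=p["R"],p["t"]
    d=np.c_[(uv[:,0]-p["cx"])/p["fx"],(uv[:,1]-p["cy"])/p["fy"],np.ones(len(uv))]@R
    c=-R.T@t
    return c+d*((z-c[2])/d[:,2])[:,None]
def cloud(p):
    z=p["z_map"]; v,u=np.indices(z.shape)
    c=np.stack([(u-p["cx"])/p["fx"]*z,(v-p["cy"])/p["fy"]*z,z],-1)
    return (c-p["t"])@p["R"]
def rect(pts):
    """min area rect of xy pts: centre, (long, short), yaw of the long side"""
    (c,(w,h),a)=cv2.minAreaRect((np.asarray(pts)[:,:2]*1000).astype(np.float32))
    if w<h: w,h,a=h,w,a+90
    a=(a+90)%180-90
    return np.round(c,1),np.round((w,h),1),round(a,1)
def blob(p,box,z,mask):
    l,t,r,b=[int(v) for v in box]; m=np.zeros(mask.shape,np.uint8)
    m[t-4:b+5,l-4:r+5]=mask[t-4:b+5,l-4:r+5]
    n,lab,st,_=cv2.connectedComponentsWithStats(m)
    k=1+np.argmax(st[1:,4]); c,_=cv2.findContours((lab==k).astype(np.uint8),0,2)
    return rect(ray(p,max(c,key=len)[:,0],z)),st[k,4]
E
python3 - <<'E'
from h import *
import pickle
p=pickle.load(open("pics/a_top.pkl","rb")); im=p["img"].astype(int); g=im.sum(2)/3
W=cloud(p)
dark=((g<105)).astype(np.uint8)
for n,b in {"P_A":(318,231,349,253),"P_B":(101,217,136,234),"P_C":(325,180,355,203),"P_D":(372,232,402,249)}.items():
    for th in(95,115): print(n,th,blob(p,b,.008,(g<th).astype(np.uint8)), im[(b[1]+b[3])//2,(b[0]+b[2])//2], W[(b[1]+b[3])//2,(b[0]+b[2])//2].round(4))
# yellow
ye=((im[:,:,0]-im[:,:,2])>80).astype(np.uint8); print("Y",blob(p,(275,251,303,270),.008,ye))
# cap plate by height
b=(148,231,191,255); S=W[b[1]-6:b[3]+6,b[0]-6:b[2]+6].reshape(-1,3); 
print("cap z",np.histogram(S[:,2],bins=[-.01,.004,.008,.012,.02,.03,.04,.05,.06]))
print("capH",rect(S[(S[:,2]>.009)&(S[:,2]<.022)]), rect(S[(S[:,2]>.032)]), S[S[:,2]>.032].mean(0))
# handle column profile & carriage
for v in range(160,256,3): print(v,[tuple((W[v,u]*1000).round().astype(int)) for u in(240,250,258)], g[v,236:264:3].astype(int))
E
```

```text
P_A 95 ((array([ 461.7, -248.6]), array([82.4, 41.8]), 74.9), np.int32(393)) [73 73 76] [ 0.4589 -0.2427  0.0047]
P_A 115 ((array([ 462.4, -248.4]), array([86. , 44.6]), 74.9), np.int32(441)) [73 73 76] [ 0.4589 -0.2427  0.0047]
P_B 95 ((array([502.6, 400.7]), array([85.6, 42.4]), 82.2), np.int32(390)) [73 72 75] [0.5065 0.4042 0.0073]
P_B 115 ((array([503.6, 401.3]), array([88. , 45.8]), 82.2), np.int32(436)) [73 72 75] [0.5065 0.4042 0.0073]
P_C 95 ((array([ 608.1, -266.7]), array([82.7, 43.4]), 64.3), np.int32(392)) [72 72 75] [ 0.6113 -0.2662  0.0055]
P_C 115 ((array([ 608.1, -266.7]), array([85.3, 46. ]), 64.5), np.int32(434)) [72 72 75] [ 0.6113 -0.2662  0.0055]
P_D 95 ((array([ 461.6, -399.6]), array([84.3, 42.4]), 75.1), np.int32(416)) [70 69 72] [ 0.4657 -0.4008  0.008 ]
P_D 115 ((array([ 461.9, -400. ]), array([86.6, 45.1]), 74.8), np.int32(452)) [70 69 72] [ 0.4657 -0.4008  0.008 ]
Y ((array([ 403.3, -113.4]), array([83.5, 43.6]), -79.9), np.int32(423))
cap z (array([1255,   48,    4,  565,   39,   13,   43,    2]), array([-0.01 ,  0.004,  0.008,  0.012,  0.02 ,  0.03 ,  0
[... 5299 characters left out ...]
nt64(33), np.int64(18)), (np.int64(452), np.int64(4), np.int64(17)), (np.int64(452), np.int64(-20), np.int64(18))] [150  79 179  75  78  77  75 179  76 155]
247 [(np.int64(443), np.int64(33), np.int64(20)), (np.int64(443), np.int64(4), np.int64(20)), (np.int64(443), np.int64(-20), np.int64(18))] [151  79 179  74  78  76  75 179  76 152]
250 [(np.int64(434), np.int64(33), np.int64(19)), (np.int64(434), np.int64(4), np.int64(16)), (np.int64(435), np.int64(-20), np.int64(19))] [150  83 151  76  80  79  73 149  72 151]
253 [(np.int64(425), np.int64(34), np.int64(2)), (np.int64(425), np.int64(4), np.int64(3)), (np.int64(425), np.int64(-20), np.int64(-4))] [157 155 155 154 155 153 153 152 153 156]
```

```bash
python3 - <<'E'
from h import *
import pickle
p=pickle.load(open("pics/a_top.pkl","rb")); im=p["img"].astype(int); g=im.sum(2)/3
# bar edges at z=.04: subpixel crossing of 170 ; rail outer edges at z=.018
for v in (166,178,187): 
    r=g[v]; print(v,[round(float(x),0) for x in r[238:266]])
def cross(r,a,b,th):
    for u in range(a,b):
        if (r[u]-th)*(r[u+1]-th)<=0: return u+(th-r[u])/(r[u+1]-r[u])
for z,vs,a,b in((.018,range(210,248,6),228,243),(.018,range(210,248,6),258,270)):
    L=[]
    for v in vs:
        u=cross(g[v],a,b,115) if a<240 else None
        if a>240:
            q=[k for k in range(a,b) if g[v][k]<115<=g[v][k+1]]; u=q[-1]+(115-g[v][q[-1]])/(g[v][q[-1]+1]-g[v][q[-1]])
        L.append(ray(p,(u,v),z)[0,:2])
    L=np.array(L); f=np.polyfit(L[:,0],L[:,1],1); print("edge",np.rad2deg(np.arctan(f[0])).round(2),f,L.mean(0))
# handle
print(g[190:200,243:261].astype(int))
W=cloud(p);print((W[190:200,250,[0,2]]*1000).round(),(W[190:200,246,[0,2]]*1000).round())
for v in(191.5,194.5,197.5): print(v,ray(p,(250,v),.085),ray(p,(250,v),.04))
E
```

```text
166 [115.0, 82.0, 88.0, 133.0, 170.0, 189.0, 195.0, 195.0, 195.0, 195.0, 195.0, 195.0, 195.0, 195.0, 196.0, 195.0, 197.0, 185.0, 150.0, 149.0, 128.0, 91.0, 71.0, 82.0, 128.0, 151.0, 152.0, 152.0]
178 [107.0, 79.0, 88.0, 135.0, 171.0, 189.0, 194.0, 195.0, 195.0, 195.0, 196.0, 195.0, 196.0, 195.0, 196.0, 196.0, 196.0, 187.0, 148.0, 148.0, 128.0, 92.0, 73.0, 82.0, 131.0, 153.0, 155.0, 155.0]
187 [109.0, 80.0, 89.0, 132.0, 167.0, 188.0, 194.0, 196.0, 196.0, 196.0, 195.0, 196.0, 195.0, 195.0, 196.0, 196.0, 196.0, 186.0, 148.0, 147.0, 128.0, 93.0, 73.0, 81.0, 129.0, 150.0, 153.0, 152.0]
edge -0.06 [-0.00105938  0.04091814] [0.49902943 0.04038948]
edge -0.01 [-0.00015695 -0.03067944] [ 0.49934442 -0.03075781]
[[170 186 189 188 189 188 188 189 188 188 188 193 184 147 146 125  92  75]
 [136 140 141 141 140 141 141 141 141 140 144 160 167 141 147 125  91  76]
 [ 94  75  73  72  72  72  72  72  72  70  75  97 121 121 144 126  92  75]
 [ 79  42  35  37  35  36  35  34  33  34  34  49  78 104 144 127  92  75]
 [ 77  37  30  31  31  32  31  32  30  30  29  33  53  92 136 122  89  76]
 [ 79  35  20
[... 184 characters left out ...]
20 117 100  86  74  73  75]
 [177 189 182 176 175 174 174 175 174 176 176 177 167 127 101  82  76  75]
 [180 194 195 194 194 193 194 194 194 194 194 195 185 143 131 110  85  75]]
[[610.  41.]
 [607.  41.]
 [599.  87.]
 [597.  84.]
 [594.  85.]
 [591.  82.]
 [590.  66.]
 [590.  37.]
 [586.  40.]
 [584.  37.]] [[ 610.   40.]
 [ 607.   42.]
 [ 599.   84.]
 [ 596.   86.]
 [ 594.   85.]
 [ 591.   86.]
 [ 590.   62.]
 [ 488. 1110.]
 [ 586.   41.]
 [ 584.   38.]]
191.5 [[0.60064118 0.0024675  0.085     ]] [[0.60558445 0.0038208  0.04      ]]
194.5 [[0.59216023 0.0024258  0.085     ]] [[0.59673118 0.00377727 0.04      ]]
197.5 [[0.58369326 0.00238417 0.085     ]] [[0.5878925  0.00373381 0.04      ]]
```

>>> step_arm([
  {"rz":0.0862,"claw":0},
  {"rz":0.0862,"claw":0},
  {"rz":0.0862,"claw":0},
  {"rz":0.0862,"claw":0},
  {"rz":0.0862,"claw":0},
  {"rz":0.0862,"claw":0},
  {"rz":0.0862,"claw":0},
  {"rz":0.0862,"claw":0},
  {"rz":0.0862,"claw":0},
  {"claw":0.4},
])

```text
$.plan[0]: bad value
```

>>> step_arm([
  {"dx":-0.365,"dy":0.28,"claw":0.45},
  {"dx":-0.365,"dy":0.28,"claw":0.45},
  {"dx":-0.365,"dy":0.28,"claw":0.45},
  {"dx":-0.365,"dy":0.28,"claw":0.45},
  {"dx":-0.365,"dy":0.28,"claw":0.45},
  {"dx":-0.365,"dy":0.28,"claw":0.45},
  {"dx":-0.365,"dy":0.28,"claw":0.45},
  {"dx":-0.365,"dy":0.28,"claw":0.45},
  {"dx":-0.365,"dy":0.28,"claw":0.45},
  {"dx":-0.365,"dy":0.28,"claw":0.45},
])

```text
$.plan[0]: bad value
```

>>> step_arm([
  {"dx":-0.365,"dy":0.28,"claw":0.45},
  {"dx":-0.365,"dy":0.28,"claw":0.45},
  {"dx":-0.365,"dy":0.28,"claw":0.45},
  {"dx":-0.365,"dy":0.28,"claw":0.45},
  {"claw":0.45},
])

```text
$.plan[0]: bad value
```

>>> step_arm([
  {"dx":0,"dy":0,"dz":0,"rx":0,"ry":0,"rz":0.0862,"claw":0},
  {"dx":0,"dy":0,"dz":0,"rx":0,"ry":0,"rz":0.0862,"claw":0},
])

```text
time_s: 1.0
ee_pos: [0.19, 0.5161, 0.2224]
eef_rot: [3.142, 0.0, 2.513]
force: [-0.5, -0.1, 0.1]
grip_width: 0.0939
grip_force: 0.0
```

>>> step_arm([
  {"dx":0,"dy":0,"dz":0,"rx":0,"ry":0,"rz":0.0862,"claw":0},
  {"dx":0,"dy":0,"dz":0,"rx":0,"ry":0,"rz":0.0862,"claw":0},
  {"dx":0,"dy":0,"dz":0,"rx":0,"ry":0,"rz":0.0862,"claw":0},
  {"dx":0,"dy":0,"dz":0,"rx":0,"ry":0,"rz":0.0862,"claw":0},
  {"dx":0,"dy":0,"dz":0,"rx":0,"ry":0,"rz":0.0862,"claw":0},
  {"dx":0,"dy":0,"dz":0,"rx":0,"ry":0,"rz":0.0862,"claw":0},
  {"dx":0,"dy":0,"dz":0,"rx":0,"ry":0,"rz":0.083,"claw":0.45},
])

```text
time_s: 1.7
ee_pos: [0.1901, 0.5161, 0.2225]
eef_rot: [3.142, -0.0, 1.57]
force: [0.0, 0.4, -0.2]
grip_width: 0.0891
grip_force: 0.0
```

>>> step_arm([
  {"dx":-0.365,"dy":0.28,"dz":0,"rx":0,"ry":0,"rz":0,"claw":0.45},
  {"dx":-0.365,"dy":0.28,"dz":0,"rx":0,"ry":0,"rz":0,"claw":0.45},
  {"dx":-0.365,"dy":0.28,"dz":0,"rx":0,"ry":0,"rz":0,"claw":0.45},
  {"dx":-0.365,"dy":0.28,"dz":0,"rx":0,"ry":0,"rz":0,"claw":0.45},
  {"dx":-0.365,"dy":0.28,"dz":0,"rx":0,"ry":0,"rz":0,"claw":0.45},
  {"dx":-0.365,"dy":0.28,"dz":0,"rx":0,"ry":0,"rz":0,"claw":0.45},
  {"dx":-0.365,"dy":0.28,"dz":0,"rx":0,"ry":0,"rz":0,"claw":0.45},
  {"dx":-0.365,"dy":0.28,"dz":0,"rx":0,"ry":0,"rz":0,"claw":0.45},
  {"dx":-0.365,"dy":0.28,"dz":0,"rx":0,"ry":0,"rz":0,"claw":0.45},
  {"dx":-0.365,"dy":0.28,"dz":0,"rx":0,"ry":0,"rz":0,"claw":0.45},
])

```text
time_s: 2.7
ee_pos: [0.4726, 0.1506, 0.2227]
eef_rot: [3.141, -0.0, 1.575]
force: [0.3, 0.3, 0.0]
grip_width: 0.0517
grip_force: 0.0
```

>>> step_arm([
  {"dx":-0.365,"dy":0.28,"dz":0,"rx":0,"ry":0,"rz":0,"claw":0.45},
  {"dx":-0.365,"dy":0.28,"dz":0,"rx":0,"ry":0,"rz":0,"claw":0.45},
  {"dx":-0.365,"dy":0.28,"dz":0,"rx":0,"ry":0,"rz":0,"claw":0.45},
  {"dx":-0.365,"dy":0.28,"dz":0,"rx":0,"ry":0,"rz":0,"claw":0.45},
  {"dx":0,"dy":0,"dz":0,"rx":0,"ry":0,"rz":0,"claw":0.45},
])

```text
time_s: 3.2
ee_pos: [0.586, 0.0029, 0.2216]
eef_rot: [-3.141, 0.001, 1.571]
force: [0.5, 0.6, -1.1]
grip_width: 0.0517
grip_force: 0.0
```

>>> step_arm([
  {"dx":0.016,"dy":-0.03,"dz":0.35,"rx":0,"ry":0,"rz":0,"claw":0.45},
  {"dx":0,"dy":0,"dz":0.4,"rx":0,"ry":0,"rz":0,"claw":0.45},
  {"dx":0,"dy":0,"dz":0.3,"rx":0,"ry":0,"rz":0,"claw":0.45},
  {"dx":0,"dy":0,"dz":0.25,"rx":0,"ry":0,"rz":0,"claw":0.45},
  {"dx":0,"dy":0,"dz":0.15,"rx":0,"ry":0,"rz":0,"claw":0.45},
  {"dx":0,"dy":0,"dz":0.1,"rx":0,"ry":0,"rz":0,"claw":0.45},
])

```text
time_s: 3.8
ee_pos: [0.581, 0.0088, 0.0667]
eef_rot: [-3.141, -0.0, 1.575]
force: [0.3, -0.0, -0.0]
grip_width: 0.0517
grip_force: 0.0
```

>>> step_arm([
  {"dx":0,"dy":-0.1,"dz":0,"rx":0,"ry":0,"rz":0,"claw":0.45},
  {"dx":0,"dy":-0.1,"dz":0,"rx":0,"ry":0,"rz":0,"claw":0.45},
  {"dx":0,"dy":-0.1,"dz":0,"rx":0,"ry":0,"rz":0,"claw":0.45},
  {"dx":0,"dy":-0.1,"dz":0,"rx":0,"ry":0,"rz":0,"claw":0.45},
])

```text
time_s: 4.2
ee_pos: [0.541, 0.0084, 0.0681]
eef_rot: [3.14, -0.0, 1.575]
force: [4.2, 1.5, -1.0]
grip_width: 0.0514
grip_force: 1.9
```

>>> step_arm([
  {"dx":0,"dy":-0.13,"dz":0,"rx":0,"ry":0,"rz":0,"claw":0.45},
  {"dx":0,"dy":-0.13,"dz":0,"rx":0,"ry":0,"rz":0,"claw":0.45},
  {"dx":0,"dy":-0.13,"dz":0,"rx":0,"ry":0,"rz":0,"claw":0.45},
  {"dx":0,"dy":-0.13,"dz":0,"rx":0,"ry":0,"rz":0,"claw":0.45},
  {"dx":0,"dy":-0.13,"dz":0,"rx":0,"ry":0,"rz":0,"claw":0.45},
  {"dx":0,"dy":-0.13,"dz":0,"rx":0,"ry":0,"rz":0,"claw":0.45},
  {"dx":0,"dy":-0.13,"dz":0,"rx":0,"ry":0,"rz":0,"claw":0.45},
  {"dx":0,"dy":-0.13,"dz":0,"rx":0,"ry":0,"rz":0,"claw":0.45},
  {"dx":0,"dy":-0.13,"dz":0,"rx":0,"ry":0,"rz":0,"claw":0.45},
  {"dx":0,"dy":-0.1,"dz":0,"rx":0,"ry":0,"rz":0,"claw":0.45},
])

```text
time_s: 5.2
ee_pos: [0.4194, 0.0075, 0.0691]
eef_rot: [3.125, 0.001, 1.575]
force: [60.6, 1.7, -39.1]
grip_width: 0.063
grip_force: 29.9
```

>>> step_arm([
  {"dx":0,"dy":-0.03,"dz":0,"rx":0,"ry":0,"rz":0,"claw":0.45},
  {"dx":0,"dy":-0.03,"dz":0,"rx":0,"ry":0,"rz":0,"claw":0.45},
])

```text
time_s: 5.4
ee_pos: [0.4146, 0.0074, 0.0692]
eef_rot: [3.123, 0.001, 1.575]
force: [61.4, 2.6, -43.2]
grip_width: 0.0725
grip_force: 30.0
```

>>> step_arm([
  {"dx":0,"dy":0.15,"dz":0,"rx":0,"ry":0,"rz":0,"claw":0.45},
  {"dx":0,"dy":0,"dz":0,"rx":0,"ry":0,"rz":0,"claw":0.45},
])

```text
time_s: 5.6
ee_pos: [0.4244, 0.0076, 0.0681]
eef_rot: [3.139, 0.0, 1.575]
force: [29.9, 0.0, -7.0]
grip_width: 0.0531
grip_force: 14.9
```

```bash
python3 - <<'E'
from h import *
from station import telemetry, viewer
o=telemetry.get_obs(); print(o["ee_pos"],o["force"],o["grip_width"],o["eef_rot"])
p=viewer.camera("scene"); cv2.imwrite("pics/c_s.png",cv2.resize(p["img"][100:320,130:400,::-1],None,fx=2.5,fy=2.5,interpolation=cv2.INTER_CUBIC))
E
```

```text
[0.42436678 0.00764963 0.06811433] [ 2.99169234e+01  1.48101817e-02 -7.02648994e+00] 0.05308454388052311 [3.13920940e+00 2.06219465e-04 1.57513402e+00]
```

View pics/c_s.png

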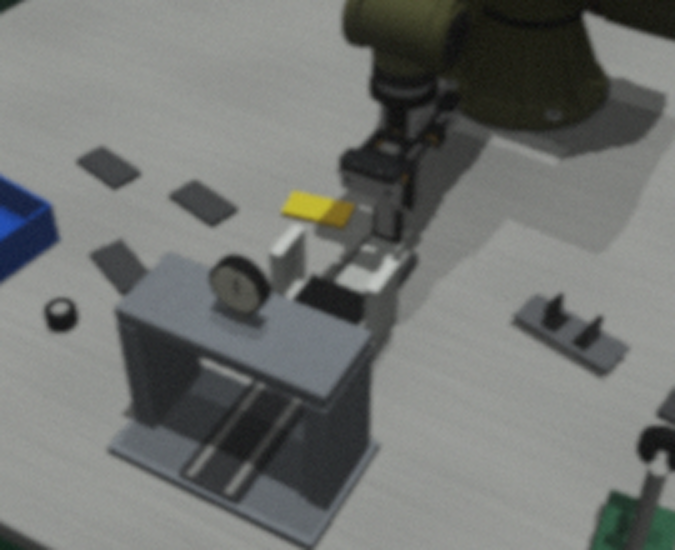

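>>> step_arm([
  {"dx":0,"dy":0.1,"dz":0,"rx":0,"ry":0,"rz":0,"claw":0.45},
  {"dx":0,"dy":0.07,"dz":0,"rx":0,"ry":0,"rz":0,"claw":0.45},
  {"dx":0,"dy":0.0,"dz":-0.3,"rx":0,"ry":0,"rz":0,"claw":0.3},
  {"dx":0,"dy":0.0,"dz":-0.4,"rx":0,"ry":0,"rz":0,"claw":0},
  {"dx":0,"dy":0.0,"dz":-0.4,"rx":0,"ry":0,"rz":0,"claw":0},
  {"dx":-0.4,"dy":0.0,"dz":-0.2,"rx":0,"ry":0,"rz":0,"claw":0},
  {"dx":-0.45,"dy":0.0,"dz":0,"rx":0,"ry":0,"rz":0,"claw":0},
  {"dx":-0.45,"dy":0.0,"dz":0,"rx":0,"ry":0,"rz":0,"claw":0},
  {"dx":-0.45,"dy":0.0,"dz":0,"rx":0,"ry":0,"rz":0,"claw":0},
  {"dx":-0.45,"dy":0.0,"dz":0,"rx":0,"ry":0,"rz":0,"claw":0},
])

```text
time_s: 6.65
ee_pos: [0.4406, -0.2139, 0.1976]
eef_rot: [-3.141, -0.0, 1.575]
force: [0.3, 0.6, -0.7]
grip_width: 0.0941
grip_force: 0.0
```

```bash
cat > m.py <<'E'
from h import *
from station import telemetry, viewer
o=telemetry.get_obs(); print(o["ee_pos"].round(4),o["grip_width"],o["eef_rot"].round(3))
p=viewer.camera("top"); W=cloud(p); X,Y,Z=W[...,0],W[...,1],W[...,2]
cv2.imwrite("pics/d_t.png",cv2.resize(p["img"][110:270,180:370,::-1],None,fx=4,fy=4,interpolation=cv2.INTER_CUBIC))
m=(X>.4)&(X<.66)&(abs(Y)<.12)
for n,a,b in(("posts",.107,.125),("handle",.076,.095),("platen/pile",.046,.10)):
    q=W[m&(Z>a)&(Z<b)&((X>.5) if n!="handle" else (X<.5))&((abs(Y-.005)<.038) if n[:2]=="pl" else True)]
    if len(q): print(n,len(q),q.min(0).round(4),q.max(0).round(4),np.median(q,0).round(4))
q=W[(Z>.17)&(Z<.19)&(abs(Y)<.09)&(X>.6)]; print("roof front",np.percentile(q[:,0],[0,2,50,100]).round(3),np.percentile(q[:,1],[0,100]))
E
python3 m.py
```

```text
[ 0.4406 -0.2139  0.1976] 0.09410972675552956 [-3.141 -0.     1.575]
posts 209 [ 0.5519 -0.0585  0.1101] [0.6018 0.0703 0.1205] [ 0.5768 -0.0448  0.1151]
handle 52 [ 0.4404 -0.0094  0.0797] [0.4516 0.0242 0.0885] [0.4461 0.0059 0.0847]
platen/pile 386 [ 0.5558 -0.0314  0.0485] [0.597  0.041  0.0603] [0.5764 0.0033 0.0545]
roof front [0.705 0.707 0.745 0.795] [-0.08994882  0.0896602 ]
```

View pics/d_t.png

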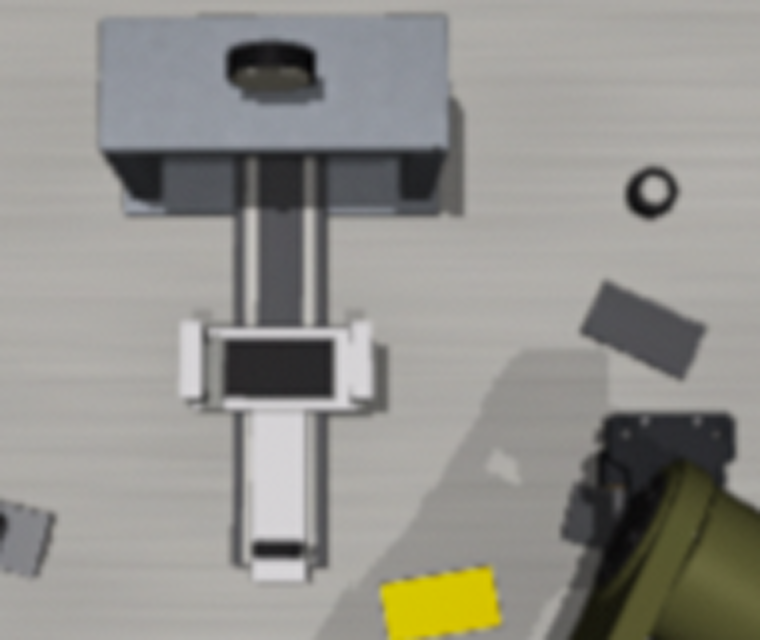

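```bash
cat > go.py <<'E'
import sys,numpy as np
def leg(cur,tgt):
    """cur,tgt: x,y,z,yaw(deg). rotate first, then shift in the rotated tool frame; returns scaled totals"""
    d=np.subtract(tgt,cur); y=np.deg2rad(tgt[3])
    return dict(rz=round(-d[3]/90,3),dx=round((d[0]*np.cos(y)+d[1]*np.sin(y))*10,3),dy=round((d[0]*np.sin(y)-d[1]*np.cos(y))*10,3),dz=round(-d[2]*10,3))
if __name__=="__main__":
    P=eval(sys.argv[1])
    for a,b in zip(P,P[1:]): print(b,leg(a,b))
E
python3 go.py "[(.4406,-.2139,.1976,90.25),(.462,-.2485,.019,75),(.462,-.2485,.17,75),(.576,.005,.17,90)]"
echo D; python3 go.py "[(.576,.005,.17,90),(.4618,-.3998,.17,75),(.576,.005,.17,90)]"
echo C; python3 go.py "[(.576,.005,.17,90),(.6081,-.2667,.17,64.4),(.576,.005,.17,90)]"
echo B; python3 go.py "[(.576,.005,.17,90),(.5031,.401,.17,82.2),(.576,.005,.17,90)]"
```

```text
(0.462, -0.2485, 0.019, 75) {'rz': np.float64(0.169), 'dx': np.float64(-0.279), 'dy': np.float64(0.296), 'dz': np.float64(1.786)}
(0.462, -0.2485, 0.17, 75) {'rz': np.float64(-0.0), 'dx': np.float64(0.0), 'dy': np.float64(0.0), 'dz': np.float64(-1.51)}
(0.576, 0.005, 0.17, 90) {'rz': np.float64(-0.167), 'dx': np.float64(2.535), 'dy': np.float64(1.14), 'dz': np.float64(-0.0)}
D
(0.4618, -0.3998, 0.17, 75) {'rz': np.float64(0.167), 'dx': np.float64(-4.206), 'dy': np.float64(-0.055), 'dz': np.float64(-0.0)}
(0.576, 0.005, 0.17, 90) {'rz': np.float64(-0.167), 'dx': np.float64(4.048), 'dy': np.float64(1.142), 'dz': np.float64(-0.0)}
C
(0.6081, -0.2667, 0.17, 64.4) {'rz': np.float64(0.284), 'dx': np.float64(-2.312), 'dy': np.float64(1.463), 'dz': np.float64(-0.0)}
(0.576, 0.005, 0.17, 90) {'rz': np.float64(-0.284), 'dx': np.float64(2.717), 'dy': np.float64(-0.321), 'dz': np.float64(-0.0)}
B
(0.5031, 0.401, 0.17, 82.2) {'rz': np.float64(0.087), 'dx': np.float64(3.824), 'dy': np.float64(-1.26), 'dz': np.float64(-0.0)}
(0.576, 0.005, 0.17, 90) {'rz': np.float64(-0.087), 'dx': np.float64(-3.96), 'dy': np.float64(0.729), 'dz': np.float64(-0.0)}
```

>>> step_arm([
  {"dx":0,"dy":0,"dz":0,"rx":0,"ry":0,"rz":0.085,"claw":0},
  {"dx":0,"dy":0,"dz":0,"rx":0,"ry":0,"rz":0.084,"claw":0},
  {"dx":-0.14,"dy":0.15,"dz":0.4,"rx":0,"ry":0,"rz":0,"claw":0},
  {"dx":-0.14,"dy":0.146,"dz":0.4,"rx":0,"ry":0,"rz":0,"claw":0},
  {"dx":0,"dy":0,"dz":0.4,"rx":0,"ry":0,"rz":0,"claw":0},
  {"dx":0,"dy":0,"dz":0,"rx":0,"ry":0,"rz":0,"claw":0},
  {"dx":0,"dy":0,"dz":0,"rx":0,"ry":0,"rz":0,"claw":0},
])

```text
time_s: 7.4
ee_pos: [0.4626, -0.2467, 0.0783]
eef_rot: [-3.141, -0.0, 1.31]
force: [0.4, -0.8, 1.1]
grip_width: 0.0938
grip_force: 0.0
```

>>> step_arm([
  {"dx":-0.018,"dy":0,"dz":0.3,"rx":0,"ry":0,"rz":0,"claw":0},
  {"dx":0,"dy":0,"dz":0.2,"rx":0,"ry":0,"rz":0,"claw":0},
  {"dx":0,"dy":0,"dz":0.09,"rx":0,"ry":0,"rz":0,"claw":0},
  {"dx":0,"dy":0,"dz":0,"rx":0,"ry":0,"rz":0,"claw":1},
  {"dx":0,"dy":0,"dz":0,"rx":0,"ry":0,"rz":0,"claw":1},
  {"dx":0,"dy":0,"dz":0,"rx":0,"ry":0,"rz":0,"claw":1},
  {"dx":0,"dy":0,"dz":0,"rx":0,"ry":0,"rz":0,"claw":1},
  {"dx":0,"dy":0,"dz":0,"rx":0,"ry":0,"rz":0,"claw":1},
  {"dx":0,"dy":0,"dz":0,"rx":0,"ry":0,"rz":0,"claw":1},
], grip_force=30)

```text
time_s: 8.3
ee_pos: [0.4622, -0.2487, 0.0187]
eef_rot: [3.141, 0.0, 1.31]
force: [0.1, -0.3, 0.4]
grip_width: 0.0496
grip_force: 0.0
```

>>> step_arm([
  {"dx":0,"dy":0,"dz":0,"rx":0,"ry":0,"rz":0,"claw":1},
  {"dx":0,"dy":0,"dz":0,"rx":0,"ry":0,"rz":0,"claw":1},
  {"dx":0,"dy":0,"dz":0,"rx":0,"ry":0,"rz":0,"claw":1},
  {"dx":0,"dy":0,"dz":-0.15,"rx":0,"ry":0,"rz":0,"claw":1},
  {"dx":0,"dy":0,"dz":-0.3,"rx":0,"ry":0,"rz":0,"claw":1},
  {"dx":0,"dy":0,"dz":-0.4,"rx":0,"ry":0,"rz":0,"claw":1},
  {"dx":0,"dy":0,"dz":-0.4,"rx":0,"ry":0,"rz":-0.055,"claw":1},
  {"dx":0,"dy":0,"dz":-0.26,"rx":0,"ry":0,"rz":-0.056,"claw":1},
  {"dx":0,"dy":0,"dz":0,"rx":0,"ry":0,"rz":-0.056,"claw":1},
])

```text
time_s: 9.2
ee_pos: [0.4632, -0.2493, 0.173]
eef_rot: [3.137, 0.003, 1.576]
force: [0.6, 0.0, -3.1]
grip_width: 0.0435
grip_force: 30.0
```

>>> step_arm([
  {"dx":0.2,"dy":0.1,"dz":0,"rx":0,"ry":0,"rz":0,"claw":1},
  {"dx":0.335,"dy":0.15,"dz":0,"rx":0,"ry":0,"rz":0,"claw":1},
  {"dx":0.4,"dy":0.18,"dz":0,"rx":0,"ry":0,"rz":0,"claw":1},
  {"dx":0.4,"dy":0.18,"dz":0,"rx":0,"ry":0,"rz":0,"claw":1},
  {"dx":0.4,"dy":0.18,"dz":0,"rx":0,"ry":0,"rz":0,"claw":1},
  {"dx":0.4,"dy":0.18,"dz":0,"rx":0,"ry":0,"rz":0,"claw":1},
  {"dx":0.3,"dy":0.13,"dz":0,"rx":0,"ry":0,"rz":0,"claw":1},
  {"dx":0.1,"dy":0.04,"dz":0,"rx":0,"ry":0,"rz":0,"claw":1},
  {"dx":0,"dy":0,"dz":0,"rx":0,"ry":0,"rz":0,"claw":1},
  {"dx":0,"dy":0,"dz":0,"rx":0,"ry":0,"rz":0,"claw":1},
])

```text
time_s: 10.2
ee_pos: [0.5754, 0.0042, 0.1691]
eef_rot: [-3.141, 0.0, 1.572]
force: [-0.1, -0.2, -2.4]
grip_width: 0.0437
grip_force: 30.0
```

>>> step_arm([
  {"dx":0.008,"dy":0.006,"dz":0.2,"rx":0,"ry":0,"rz":0,"claw":1},
  {"dx":0,"dy":0,"dz":0.25,"rx":0,"ry":0,"rz":0,"claw":1},
  {"dx":0,"dy":0,"dz":0.25,"rx":0,"ry":0,"rz":0,"claw":1},
  {"dx":0,"dy":0,"dz":0.14,"rx":0,"ry":0,"rz":0,"claw":1},
  {"dx":0,"dy":0,"dz":0.05,"rx":0,"ry":0,"rz":0,"claw":1},
  {"dx":0,"dy":0,"dz":0.02,"rx":0,"ry":0,"rz":0,"claw":1},
  {"dx":0,"dy":0,"dz":0.02,"rx":0,"ry":0,"rz":0,"claw":1},
  {"dx":0,"dy":0,"dz":0.0,"rx":0,"ry":0,"rz":0,"claw":1},
])

```text
time_s: 11.0
ee_pos: [0.5767, 0.0057, 0.0771]
eef_rot: [3.141, 0.0, 1.572]
force: [-0.7, -0.5, -2.9]
grip_width: 0.0439
grip_force: 30.0
```

>>> step_arm([
  {"dx":0,"dy":0,"dz":0.01,"rx":0,"ry":0,"rz":0,"claw":1},
  {"dx":0,"dy":0,"dz":0.01,"rx":0,"ry":0,"rz":0,"claw":1},
])

```text
time_s: 11.2
ee_pos: [0.5766, 0.0058, 0.0748]
eef_rot: [3.141, 0.0, 1.572]
force: [-0.0, -1.1, -3.2]
grip_width: 0.0434
grip_force: 30.0
```

>>> step_arm([
  {"dx":0,"dy":0,"dz":0.01,"rx":0,"ry":0,"rz":0,"claw":1},
  {"dx":0,"dy":0,"dz":0.0,"rx":0,"ry":0,"rz":0,"claw":1},
])

```text
time_s: 11.4
ee_pos: [0.5764, 0.0058, 0.0734]
eef_rot: [-3.141, 0.0, 1.572]
force: [0.4, -0.4, -2.7]
grip_width: 0.0431
grip_force: 30.0
```

>>> step_arm([
  {"dx":0,"dy":0,"dz":0.01,"rx":0,"ry":0,"rz":0,"claw":1},
  {"dx":0,"dy":0,"dz":0.0,"rx":0,"ry":0,"rz":0,"claw":1},
])

```text
time_s: 11.6
ee_pos: [0.5766, 0.0058, 0.0727]
eef_rot: [3.141, -0.0, 1.572]
force: [-0.3, 0.3, 0.8]
grip_width: 0.0436
grip_force: 30.0
```

>>> step_arm([
  {"dx":0,"dy":0,"dz":0.005,"rx":0,"ry":0,"rz":0,"claw":1},
  {"dx":0,"dy":0,"dz":0.0,"rx":0,"ry":0,"rz":0,"claw":1},
])

```text
time_s: 11.8
ee_pos: [0.5767, 0.0058, 0.0727]
eef_rot: [3.141, 0.0, 1.572]
force: [-3.0, -0.5, 6.4]
grip_width: 0.0435
grip_force: 30.0
```

>>> step_arm([
  {"dx":0,"dy":0,"dz":0,"rx":0,"ry":0,"rz":0,"claw":0},
  {"dx":0,"dy":0,"dz":0,"rx":0,"ry":0,"rz":0,"claw":0},
  {"dx":0,"dy":0,"dz":0,"rx":0,"ry":0,"rz":0,"claw":0},
  {"dx":0,"dy":0,"dz":-0.2,"rx":0,"ry":0,"rz":0,"claw":0},
  {"dx":0,"dy":0,"dz":-0.4,"rx":0,"ry":0,"rz":0,"claw":0},
  {"dx":0,"dy":0,"dz":-0.37,"rx":0,"ry":0,"rz":0,"claw":0},
  {"dx":0,"dy":0,"dz":0,"rx":0,"ry":0,"rz":0.084,"claw":0},
  {"dx":0,"dy":0,"dz":0,"rx":0,"ry":0,"rz":0.083,"claw":0},
  {"dx":-0.4,"dy":0,"dz":0,"rx":0,"ry":0,"rz":0,"claw":0},
])

```text
time_s: 12.7
ee_pos: [0.5666, -0.0307, 0.169]
eef_rot: [3.141, -0.001, 1.307]
force: [-0.0, -0.9, -0.4]
grip_width: 0.0938
grip_force: 0.0
```

>>> step_arm([
  {"dx":-0.45,"dy":0,"dz":0,"rx":0,"ry":0,"rz":0,"claw":0},
  {"dx":-0.45,"dy":0,"dz":0,"rx":0,"ry":0,"rz":0,"claw":0},
  {"dx":-0.45,"dy":0,"dz":0,"rx":0,"ry":0,"rz":0,"claw":0},
  {"dx":-0.45,"dy":0,"dz":0,"rx":0,"ry":0,"rz":0,"claw":0},
  {"dx":-0.45,"dy":0,"dz":0,"rx":0,"ry":0,"rz":0,"claw":0},
  {"dx":-0.45,"dy":0,"dz":0,"rx":0,"ry":0,"rz":0,"claw":0},
  {"dx":-0.45,"dy":0,"dz":0.2,"rx":0,"ry":0,"rz":0,"claw":0},
  {"dx":-0.45,"dy":0,"dz":0.2,"rx":0,"ry":0,"rz":0,"claw":0},
  {"dx":-0.206,"dy":-0.055,"dz":0.4,"rx":0,"ry":0,"rz":0,"claw":0},
  {"dx":0,"dy":0,"dz":0.1,"rx":0,"ry":0,"rz":0,"claw":0},
])

```text
time_s: 13.7
ee_pos: [0.4597, -0.4001, 0.0747]
eef_rot: [-3.136, -0.003, 1.306]
force: [0.1, 1.1, 0.4]
grip_width: 0.0939
grip_force: 0.0
```

>>> step_arm([
  {"dx":0,"dy":0,"dz":0,"rx":0,"ry":0,"rz":0,"claw":0},
  {"dx":0,"dy":0,"dz":0,"rx":0,"ry":0,"rz":0,"claw":0},
])

```text
time_s: 13.9
ee_pos: [0.4636, -0.3985, 0.0803]
eef_rot: [3.14, 0.001, 1.311]
force: [-0.8, -0.4, 0.6]
grip_width: 0.0937
grip_force: 0.0
```

```bash
cat > plates.py <<'E'
from h import *
from station import telemetry, viewer
from go import leg
def near(X,name,th=105):
    p=viewer.camera("top"); g=p["img"].mean(2); out=[]
    for d in viewer.recognise(name,p):
        l,t,r,b=d["rect"]; c=ray(p,((l+r)/2,(t+b)/2),.008)[0]
        if np.hypot(*(c[:2]-X))<.06: out.append((round(d["score"],2),blob(p,d["rect"],.008,(g<th).astype(np.uint8))))
    return p,out
def cur():
    o=telemetry.get_obs(); return list(o["ee_pos"])+[np.rad2deg(o["eef_rot"][2])]
E
python3 - <<'E'
from plates import *
print(np.round(cur(),4)); print(leg(cur(),(.4618,-.3998,.0187,75)))
p=viewer.camera("top"); W=cloud(p); X,Y,Z=W[...,0],W[...,1],W[...,2]
q=W[(abs(X-.576)<.04)&(abs(Y-.005)<.045)&(Z>.058)&(Z<.075)]; print(len(q),q.min(0).round(3),q.max(0).round(3),np.median(q,0).round(4))
E
```

```text
[ 0.4636 -0.3985  0.0803 75.1028]
{'rz': np.float64(0.001), 'dx': np.float64(-0.017), 'dy': np.float64(-0.014), 'dz': np.float64(0.616)}
433 [ 0.556 -0.034  0.058] [0.599 0.046 0.068] [0.5786 0.0058 0.0625]
```

>>> step_arm([
  {"dx":-0.017,"dy":-0.014,"dz":0.3,"rx":0,"ry":0,"rz":0,"claw":0},
  {"dx":0,"dy":0,"dz":0.22,"rx":0,"ry":0,"rz":0,"claw":0},
  {"dx":0,"dy":0,"dz":0.096,"rx":0,"ry":0,"rz":0,"claw":1},
  {"dx":0,"dy":0,"dz":0,"rx":0,"ry":0,"rz":0,"claw":1},
  {"dx":0,"dy":0,"dz":0,"rx":0,"ry":0,"rz":0,"claw":1},
  {"dx":0,"dy":0,"dz":0,"rx":0,"ry":0,"rz":0,"claw":1},
  {"dx":0,"dy":0,"dz":0,"rx":0,"ry":0,"rz":0,"claw":1},
  {"dx":0,"dy":0,"dz":0,"rx":0,"ry":0,"rz":0,"claw":1},
  {"dx":0,"dy":0,"dz":0,"rx":0,"ry":0,"rz":0,"claw":1},
  {"dx":0,"dy":0,"dz":0,"rx":0,"ry":0,"rz":0,"claw":1},
], grip_force=30)

```text
time_s: 14.95
ee_pos: [0.4609, -0.4004, 0.0176]
eef_rot: [3.141, 0.0, 1.31]
force: [-0.1, 0.9, 0.9]
grip_width: 0.0435
grip_force: 30.0
```

>>> step_arm([
  {"dx":0,"dy":0,"dz":0,"rx":0,"ry":0,"rz":0,"claw":1},
  {"dx":0,"dy":0,"dz":-0.02,"rx":0,"ry":0,"rz":0,"claw":1},
  {"dx":0,"dy":0,"dz":0,"rx":0,"ry":0,"rz":0,"claw":1},
])

```text
time_s: 15.25
ee_pos: [0.4607, -0.4003, 0.0193]
eef_rot: [-3.141, -0.0, 1.31]
force: [-0.2, -0.5, -1.8]
grip_width: 0.0436
grip_force: 30.0
```

>>> step_arm([
  {"dx":0,"dy":0,"dz":-0.3,"rx":0,"ry":0,"rz":0,"claw":1},
  {"dx":0,"dy":0,"dz":-0.4,"rx":0,"ry":0,"rz":0,"claw":1},
  {"dx":0,"dy":0,"dz":-0.4,"rx":0,"ry":0,"rz":-0.055,"claw":1},
  {"dx":0,"dy":0,"dz":-0.4,"rx":0,"ry":0,"rz":-0.056,"claw":1},
  {"dx":0,"dy":0,"dz":0,"rx":0,"ry":0,"rz":-0.056,"claw":1},
  {"dx":0.3,"dy":0.08,"dz":0,"rx":0,"ry":0,"rz":0,"claw":1},
  {"dx":0.4,"dy":0.12,"dz":0,"rx":0,"ry":0,"rz":0,"claw":1},
  {"dx":0.4,"dy":0.12,"dz":0,"rx":0,"ry":0,"rz":0,"claw":1},
  {"dx":0.4,"dy":0.12,"dz":0,"rx":0,"ry":0,"rz":0,"claw":1},
  {"dx":0.4,"dy":0.12,"dz":0,"rx":0,"ry":0,"rz":0,"claw":1},
])

```text
time_s: 16.25
ee_pos: [0.5166, -0.2087, 0.1692]
eef_rot: [-3.141, -0.0, 1.572]
force: [1.7, 0.8, -1.4]
grip_width: 0.0438
grip_force: 30.0
```

>>> step_arm([
  {"dx":0.4,"dy":0.12,"dz":0,"rx":0,"ry":0,"rz":0,"claw":1},
  {"dx":0.4,"dy":0.12,"dz":0,"rx":0,"ry":0,"rz":0,"claw":1},
  {"dx":0.4,"dy":0.12,"dz":0,"rx":0,"ry":0,"rz":0,"claw":1},
  {"dx":0.4,"dy":0.12,"dz":0,"rx":0,"ry":0,"rz":0,"claw":1},
  {"dx":0.4,"dy":0.08,"dz":0,"rx":0,"ry":0,"rz":0,"claw":1},
  {"dx":0.158,"dy":0.043,"dz":0,"rx":0,"ry":0,"rz":0,"claw":1},
  {"dx":0,"dy":0,"dz":0,"rx":0,"ry":0,"rz":0,"claw":1},
  {"dx":0,"dy":0,"dz":0,"rx":0,"ry":0,"rz":0,"claw":1},
])

```text
time_s: 17.05
ee_pos: [0.5764, 0.0049, 0.1691]
eef_rot: [-3.141, 0.0, 1.572]
force: [-0.2, -1.0, -2.5]
grip_width: 0.0438
grip_force: 30.0
```

>>> step_arm([
  {"dx":0.006,"dy":0.004,"dz":0.2,"rx":0,"ry":0,"rz":0,"claw":1},
  {"dx":0,"dy":0,"dz":0.25,"rx":0,"ry":0,"rz":0,"claw":1},
  {"dx":0,"dy":0,"dz":0.25,"rx":0,"ry":0,"rz":0,"claw":1},
  {"dx":0,"dy":0,"dz":0.1,"rx":0,"ry":0,"rz":0,"claw":1},
  {"dx":0,"dy":0,"dz":0.05,"rx":0,"ry":0,"rz":0,"claw":1},
  {"dx":0,"dy":0,"dz":0.02,"rx":0,"ry":0,"rz":0,"claw":1},
  {"dx":0,"dy":0,"dz":0.01,"rx":0,"ry":0,"rz":0,"claw":1},
  {"dx":0,"dy":0,"dz":0.01,"rx":0,"ry":0,"rz":0,"claw":1},
  {"dx":0,"dy":0,"dz":0.0,"rx":0,"ry":0,"rz":0,"claw":1},
])

```text
time_s: 17.95
ee_pos: [0.5772, 0.0062, 0.0809]
eef_rot: [3.141, 0.0, 1.572]
force: [0.1, -0.3, -1.4]
grip_width: 0.0435
grip_force: 30.0
```

>>> step_arm([
  {"dx":0,"dy":0,"dz":0.008,"rx":0,"ry":0,"rz":0,"claw":1},
  {"dx":0,"dy":0,"dz":0.0,"rx":0,"ry":0,"rz":0,"claw":1},
])

```text
time_s: 18.15
ee_pos: [0.577, 0.0062, 0.0797]
eef_rot: [3.141, 0.0, 1.572]
force: [1.1, -0.5, -1.2]
grip_width: 0.0435
grip_force: 30.0
```

>>> step_arm([
  {"dx":0,"dy":0,"dz":0.008,"rx":0,"ry":0,"rz":0,"claw":1},
  {"dx":0,"dy":0,"dz":0.0,"rx":0,"ry":0,"rz":0,"claw":1},
])

```text
time_s: 18.35
ee_pos: [0.5773, 0.0062, 0.0797]
eef_rot: [3.14, 0.0, 1.572]
force: [-1.7, -0.2, 5.4]
grip_width: 0.0435
grip_force: 30.0
```

>>> step_arm([
  {"dx":0,"dy":0,"dz":0,"rx":0,"ry":0,"rz":0,"claw":0},
  {"dx":0,"dy":0,"dz":0,"rx":0,"ry":0,"rz":0,"claw":0},
  {"dx":0,"dy":0,"dz":0,"rx":0,"ry":0,"rz":0,"claw":0},
  {"dx":0,"dy":0,"dz":-0.2,"rx":0,"ry":0,"rz":0,"claw":0},
  {"dx":0,"dy":0,"dz":-0.4,"rx":0,"ry":0,"rz":0,"claw":0},
  {"dx":0,"dy":0,"dz":-0.3,"rx":0,"ry":0,"rz":0,"claw":0},
  {"dx":0,"dy":0,"dz":0,"rx":0,"ry":0,"rz":0.095,"claw":0},
  {"dx":0,"dy":0,"dz":0,"rx":0,"ry":0,"rz":0.095,"claw":0},
  {"dx":0,"dy":0,"dz":0,"rx":0,"ry":0,"rz":0.094,"claw":0},
])

```text
time_s: 19.25
ee_pos: [0.577, 0.0062, 0.1689]
eef_rot: [3.141, -0.0, 1.12]
force: [0.4, 0.6, -0.8]
grip_width: 0.0941
grip_force: 0.0
```

>>> step_arm([
  {"dx":-0.335,"dy":0.21,"dz":0,"rx":0,"ry":0,"rz":0,"claw":0},
  {"dx":-0.335,"dy":0.21,"dz":0,"rx":0,"ry":0,"rz":0,"claw":0},
  {"dx":-0.335,"dy":0.21,"dz":0,"rx":0,"ry":0,"rz":0,"claw":0},
  {"dx":-0.335,"dy":0.21,"dz":0,"rx":0,"ry":0,"rz":0,"claw":0},
  {"dx":-0.335,"dy":0.21,"dz":0,"rx":0,"ry":0,"rz":0,"claw":0},
  {"dx":-0.335,"dy":0.21,"dz":0.2,"rx":0,"ry":0,"rz":0,"claw":0},
  {"dx":-0.315,"dy":0.199,"dz":0.2,"rx":0,"ry":0,"rz":0,"claw":0},
  {"dx":0,"dy":0,"dz":0.4,"rx":0,"ry":0,"rz":0,"claw":0},
  {"dx":0,"dy":0,"dz":0.1,"rx":0,"ry":0,"rz":0,"claw":0},
  {"dx":0,"dy":0,"dz":0,"rx":0,"ry":0,"rz":0,"claw":0},
])

```text
time_s: 20.25
ee_pos: [0.608, -0.2657, 0.0774]
eef_rot: [-3.138, -0.0, 1.126]
force: [0.2, 0.4, 0.9]
grip_width: 0.0942
grip_force: 0.0
```

>>> step_arm([
  {"dx":0,"dy":0,"dz":0,"rx":0,"ry":0,"rz":0,"claw":0},
  {"dx":0,"dy":0,"dz":0,"rx":0,"ry":0,"rz":0,"claw":0},
])

```text
time_s: 20.45
ee_pos: [0.6096, -0.2662, 0.081]
eef_rot: [3.139, 0.0, 1.127]
force: [-1.1, -0.0, 0.9]
grip_width: 0.0941
grip_force: 0.0
```

```bash
python3 - <<'E'
from plates import *
print(np.round(cur(),4)); print(leg(cur(),(.6081,-.2667,.0185,64.4)))
p=viewer.camera("top"); W=cloud(p); X,Y,Z=W[...,0],W[...,1],W[...,2]
q=W[(abs(X-.576)<.04)&(abs(Y-.005)<.045)&(Z>.066)&(Z<.083)]; print(len(q),q.min(0).round(3),q.max(0).round(3),np.median(q,0).round(4))
E
```

```text
[ 0.6096 -0.2662  0.081  64.5649]
{'rz': np.float64(0.002), 'dx': np.float64(-0.011), 'dy': np.float64(-0.011), 'dz': np.float64(0.625)}
434 [ 0.558 -0.034  0.066] [0.598 0.046 0.077] [0.578  0.0056 0.0705]
```

>>> step_arm([
  {"dx":-0.011,"dy":-0.011,"dz":0.3,"rx":0,"ry":0,"rz":0,"claw":0},
  {"dx":0,"dy":0,"dz":0.22,"rx":0,"ry":0,"rz":0,"claw":0},
  {"dx":0,"dy":0,"dz":0.1,"rx":0,"ry":0,"rz":0,"claw":1},
  {"dx":0,"dy":0,"dz":0,"rx":0,"ry":0,"rz":0,"claw":1},
  {"dx":0,"dy":0,"dz":0,"rx":0,"ry":0,"rz":0,"claw":1},
  {"dx":0,"dy":0,"dz":0,"rx":0,"ry":0,"rz":0,"claw":1},
  {"dx":0,"dy":0,"dz":0,"rx":0,"ry":0,"rz":0,"claw":1},
  {"dx":0,"dy":0,"dz":0,"rx":0,"ry":0,"rz":0,"claw":1},
  {"dx":0,"dy":0,"dz":0,"rx":0,"ry":0,"rz":0,"claw":1},
  {"dx":0,"dy":0,"dz":0,"rx":0,"ry":0,"rz":0,"claw":1},
], grip_force=30)

```text
time_s: 21.5
ee_pos: [0.6074, -0.2671, 0.0173]
eef_rot: [3.141, 0.0, 1.126]
force: [-1.0, 0.8, 6.2]
grip_width: 0.0434
grip_force: 30.7
```

>>> step_arm([
  {"dx":0,"dy":0,"dz":0,"rx":0,"ry":0,"rz":0,"claw":1},
  {"dx":0,"dy":0,"dz":-0.02,"rx":0,"ry":0,"rz":0,"claw":1},
  {"dx":0,"dy":0,"dz":0,"rx":0,"ry":0,"rz":0,"claw":1},
])

```text
time_s: 21.8
ee_pos: [0.607, -0.2669, 0.0185]
eef_rot: [-3.141, 0.0, 1.126]
force: [0.0, -0.1, -2.1]
grip_width: 0.0435
grip_force: 30.0
```

>>> step_arm([
  {"dx":0,"dy":0,"dz":-0.3,"rx":0,"ry":0,"rz":0,"claw":1},
  {"dx":0,"dy":0,"dz":-0.4,"rx":0,"ry":0,"rz":0,"claw":1},
  {"dx":0,"dy":0,"dz":-0.4,"rx":0,"ry":0,"rz":-0.07,"claw":1},
  {"dx":0,"dy":0,"dz":-0.4,"rx":0,"ry":0,"rz":-0.07,"claw":1},
  {"dx":0,"dy":0,"dz":0,"rx":0,"ry":0,"rz":-0.07,"claw":1},
  {"dx":0,"dy":0,"dz":0,"rx":0,"ry":0,"rz":-0.073,"claw":1},
  {"dx":0.2,"dy":-0.05,"dz":0,"rx":0,"ry":0,"rz":0,"claw":1},
  {"dx":0.35,"dy":-0.05,"dz":0,"rx":0,"ry":0,"rz":0,"claw":1},
  {"dx":0.4,"dy":-0.05,"dz":0,"rx":0,"ry":0,"rz":0,"claw":1},
  {"dx":0.4,"dy":-0.05,"dz":0,"rx":0,"ry":0,"rz":0,"claw":1},
])

```text
time_s: 22.8
ee_pos: [0.5865, -0.1308, 0.1683]
eef_rot: [-3.141, -0.0, 1.57]
force: [0.8, 0.3, -1.2]
grip_width: 0.0437
grip_force: 30.0
```

>>> step_arm([
  {"dx":0.4,"dy":-0.05,"dz":0,"rx":0,"ry":0,"rz":0,"claw":1},
  {"dx":0.4,"dy":-0.05,"dz":0,"rx":0,"ry":0,"rz":0,"claw":1},
  {"dx":0.35,"dy":0,"dz":0,"rx":0,"ry":0,"rz":0,"claw":1},
  {"dx":0.227,"dy":0,"dz":0,"rx":0,"ry":0,"rz":0,"claw":1},
  {"dx":0,"dy":0,"dz":0,"rx":0,"ry":0,"rz":0,"claw":1},
  {"dx":0,"dy":0,"dz":0,"rx":0,"ry":0,"rz":0,"claw":1},
  {"dx":0,"dy":0,"dz":0,"rx":0,"ry":0,"rz":0,"claw":1},
])

```text
time_s: 23.5
ee_pos: [0.5772, 0.0048, 0.1685]
eef_rot: [-3.141, 0.0, 1.57]
force: [0.2, -0.7, -2.6]
grip_width: 0.0438
grip_force: 30.0
```

Descend to TCP ≈0.0885, then feel for contact (expected ≈0.0872).

>>> step_arm([
  {"dx":0.008,"dy":0,"dz":0.2,"rx":0,"ry":0,"rz":0,"claw":1},
  {"dx":0,"dy":0,"dz":0.25,"rx":0,"ry":0,"rz":0,"claw":1},
  {"dx":0,"dy":0,"dz":0.2,"rx":0,"ry":0,"rz":0,"claw":1},
  {"dx":0,"dy":0,"dz":0.08,"rx":0,"ry":0,"rz":0,"claw":1},
  {"dx":0,"dy":0,"dz":0.03,"rx":0,"ry":0,"rz":0,"claw":1},
  {"dx":0,"dy":0,"dz":0.02,"rx":0,"ry":0,"rz":0,"claw":1},
  {"dx":0,"dy":0,"dz":0.01,"rx":0,"ry":0,"rz":0,"claw":1},
  {"dx":0,"dy":0,"dz":0.01,"rx":0,"ry":0,"rz":0,"claw":1},
  {"dx":0,"dy":0,"dz":0.0,"rx":0,"ry":0,"rz":0,"claw":1},
])

```text
time_s: 24.4
ee_pos: [0.5774, 0.0065, 0.0891]
eef_rot: [3.141, 0.0, 1.571]
force: [-0.1, 0.6, -2.4]
grip_width: 0.0436
grip_force: 30.0
```

>>> step_arm([
  {"dx":0,"dy":0,"dz":0.008,"rx":0,"ry":0,"rz":0,"claw":1},
  {"dx":0,"dy":0,"dz":0.0,"rx":0,"ry":0,"rz":0,"claw":1},
])

```text
time_s: 24.6
ee_pos: [0.5772, 0.0065, 0.088]
eef_rot: [3.142, -0.0, 1.571]
force: [-0.1, 0.2, -3.2]
grip_width: 0.0436
grip_force: 30.0
```

>>> step_arm([
  {"dx":0,"dy":0,"dz":0.006,"rx":0,"ry":0,"rz":0,"claw":1},
  {"dx":0,"dy":0,"dz":0.0,"rx":0,"ry":0,"rz":0,"claw":1},
])

```text
time_s: 24.8
ee_pos: [0.5773, 0.0065, 0.0874]
eef_rot: [3.141, 0.0, 1.571]
force: [-0.4, 0.5, -0.9]
grip_width: 0.0436
grip_force: 30.1
```

>>> step_arm([
  {"dx":0,"dy":0,"dz":0.006,"rx":0,"ry":0,"rz":0,"claw":1},
  {"dx":0,"dy":0,"dz":0.0,"rx":0,"ry":0,"rz":0,"claw":1},
])

```text
time_s: 25.0
ee_pos: [0.5775, 0.0065, 0.0874]
eef_rot: [3.141, 0.0, 1.571]
force: [-2.0, -0.1, 4.5]
grip_width: 0.0438
grip_force: 30.2
```

>>> step_arm([
  {"dx":0,"dy":0,"dz":0,"rx":0,"ry":0,"rz":0,"claw":0},
  {"dx":0,"dy":0,"dz":0,"rx":0,"ry":0,"rz":0,"claw":0},
  {"dx":0,"dy":0,"dz":0,"rx":0,"ry":0,"rz":0,"claw":0},
  {"dx":0,"dy":0,"dz":-0.2,"rx":0,"ry":0,"rz":0,"claw":0},
  {"dx":0,"dy":0,"dz":-0.4,"rx":0,"ry":0,"rz":0,"claw":0},
  {"dx":0,"dy":0,"dz":-0.23,"rx":0,"ry":0,"rz":0,"claw":0},
  {"dx":0,"dy":0,"dz":0,"rx":0,"ry":0,"rz":0.087,"claw":0},
  {"dx":0.3,"dy":-0.1,"dz":0,"rx":0,"ry":0,"rz":0,"claw":0},
  {"dx":0.4,"dy":-0.13,"dz":0,"rx":0,"ry":0,"rz":0,"claw":0},
  {"dx":0.4,"dy":-0.13,"dz":0,"rx":0,"ry":0,"rz":0,"claw":0},
])

```text
time_s: 26.0
ee_pos: [0.5562, 0.1214, 0.1698]
eef_rot: [3.141, -0.0, 1.433]
force: [1.1, -0.5, -0.3]
grip_width: 0.094
grip_force: 0.0
```

>>> step_arm([
  {"dx":0.4,"dy":-0.13,"dz":0,"rx":0,"ry":0,"rz":0,"claw":0},
  {"dx":0.4,"dy":-0.13,"dz":0,"rx":0,"ry":0,"rz":0,"claw":0},
  {"dx":0.4,"dy":-0.13,"dz":0,"rx":0,"ry":0,"rz":0,"claw":0},
  {"dx":0.4,"dy":-0.13,"dz":0,"rx":0,"ry":0,"rz":0,"claw":0},
  {"dx":0.4,"dy":-0.13,"dz":0,"rx":0,"ry":0,"rz":0,"claw":0},
  {"dx":0.4,"dy":-0.13,"dz":0,"rx":0,"ry":0,"rz":0,"claw":0},
  {"dx":0.308,"dy":-0.128,"dz":0,"rx":0,"ry":0,"rz":0,"claw":0},
  {"dx":0,"dy":0,"dz":0.3,"rx":0,"ry":0,"rz":0,"claw":0},
  {"dx":0,"dy":0,"dz":0.4,"rx":0,"ry":0,"rz":0,"claw":0},
  {"dx":0,"dy":0,"dz":0.2,"rx":0,"ry":0,"rz":0,"claw":0},
])

```text
time_s: 27.0
ee_pos: [0.5023, 0.4006, 0.0762]
eef_rot: [-3.139, 0.003, 1.434]
force: [0.2, -0.4, -0.3]
grip_width: 0.0944
grip_force: 0.0
```

>>> step_arm([
  {"dx":0,"dy":0,"dz":0,"rx":0,"ry":0,"rz":0,"claw":0},
  {"dx":0,"dy":0,"dz":0,"rx":0,"ry":0,"rz":0,"claw":0},
])

```text
time_s: 27.2
ee_pos: [0.5039, 0.4012, 0.0805]
eef_rot: [3.141, -0.0, 1.434]
force: [0.4, 0.5, -0.1]
grip_width: 0.094
grip_force: 0.0
```

```bash
python3 - <<'E'
from plates import *
print(np.round(cur(),4)); print(leg(cur(),(.5031,.401,.0185,82.2)))
p=viewer.camera("top"); W=cloud(p); X,Y,Z=W[...,0],W[...,1],W[...,2]
q=W[(abs(X-.576)<.04)&(abs(Y-.005)<.045)&(Z>.074)&(Z<.091)]; print(len(q),q.min(0).round(3),q.max(0).round(3),np.median(q,0).round(4))
E
```

```text
[5.03900e-01 4.01200e-01 8.05000e-02 8.21503e+01]
{'rz': np.float64(-0.001), 'dx': np.float64(-0.003), 'dy': np.float64(-0.008), 'dz': np.float64(0.62)}
474 [ 0.557 -0.034  0.074] [0.6   0.048 0.084] [0.5795 0.0068 0.0784]
```

>>> step_arm([
  {"dx":0,"dy":-0.008,"dz":0.3,"rx":0,"ry":0,"rz":0,"claw":0},
  {"dx":0,"dy":0,"dz":0.22,"rx":0,"ry":0,"rz":0,"claw":0},
  {"dx":0,"dy":0,"dz":0.09,"rx":0,"ry":0,"rz":0,"claw":1},
  {"dx":0,"dy":0,"dz":0,"rx":0,"ry":0,"rz":0,"claw":1},
  {"dx":0,"dy":0,"dz":0,"rx":0,"ry":0,"rz":0,"claw":1},
  {"dx":0,"dy":0,"dz":0,"rx":0,"ry":0,"rz":0,"claw":1},
  {"dx":0,"dy":0,"dz":0,"rx":0,"ry":0,"rz":0,"claw":1},
  {"dx":0,"dy":0,"dz":0,"rx":0,"ry":0,"rz":0,"claw":1},
  {"dx":0,"dy":0,"dz":0,"rx":0,"ry":0,"rz":0,"claw":1},
  {"dx":0,"dy":0,"dz":0,"rx":0,"ry":0,"rz":0,"claw":1},
], grip_force=30)

```text
time_s: 28.25
ee_pos: [0.5029, 0.4013, 0.0191]
eef_rot: [3.141, -0.0, 1.434]
force: [-0.3, 0.6, 3.7]
grip_width: 0.0438
grip_force: 30.0
```

>>> step_arm([
  {"dx":0,"dy":0,"dz":0,"rx":0,"ry":0,"rz":0,"claw":1},
  {"dx":0,"dy":0,"dz":-0.02,"rx":0,"ry":0,"rz":0,"claw":1},
  {"dx":0,"dy":0,"dz":0,"rx":0,"ry":0,"rz":0,"claw":1},
])

```text
time_s: 28.55
ee_pos: [0.5026, 0.4011, 0.0205]
eef_rot: [-3.141, 0.0, 1.434]
force: [-0.1, 0.1, -2.0]
grip_width: 0.0434
grip_force: 30.0
```

>>> step_arm([
  {"dx":0,"dy":0,"dz":-0.3,"rx":0,"ry":0,"rz":0,"claw":1},
  {"dx":0,"dy":0,"dz":-0.4,"rx":0,"ry":0,"rz":0,"claw":1},
  {"dx":0,"dy":0,"dz":-0.4,"rx":0,"ry":0,"rz":-0.043,"claw":1},
  {"dx":0,"dy":0,"dz":-0.4,"rx":0,"ry":0,"rz":-0.044,"claw":1},
  {"dx":-0.251,"dy":0.044,"dz":0,"rx":0,"ry":0,"rz":0,"claw":1},
  {"dx":-0.4,"dy":0.08,"dz":0,"rx":0,"ry":0,"rz":0,"claw":1},
  {"dx":-0.4,"dy":0.08,"dz":0,"rx":0,"ry":0,"rz":0,"claw":1},
  {"dx":-0.4,"dy":0.08,"dz":0,"rx":0,"ry":0,"rz":0,"claw":1},
  {"dx":-0.4,"dy":0.08,"dz":0,"rx":0,"ry":0,"rz":0,"claw":1},
  {"dx":-0.4,"dy":0.08,"dz":0,"rx":0,"ry":0,"rz":0,"claw":1},
])

```text
time_s: 29.55
ee_pos: [0.547, 0.1744, 0.1705]
eef_rot: [-3.141, 0.0, 1.571]
force: [0.6, 0.2, -1.6]
grip_width: 0.0434
grip_force: 30.0
```

>>> step_arm([
  {"dx":-0.4,"dy":0.08,"dz":0,"rx":0,"ry":0,"rz":0,"claw":1},
  {"dx":-0.4,"dy":0.08,"dz":0,"rx":0,"ry":0,"rz":0,"claw":1},
  {"dx":-0.4,"dy":0.08,"dz":0,"rx":0,"ry":0,"rz":0,"claw":1},
  {"dx":-0.3,"dy":0.04,"dz":0,"rx":0,"ry":0,"rz":0,"claw":1},
  {"dx":-0.2,"dy":0.02,"dz":0,"rx":0,"ry":0,"rz":0,"claw":1},
  {"dx":0,"dy":0,"dz":0,"rx":0,"ry":0,"rz":0,"claw":1},
  {"dx":0,"dy":0,"dz":0,"rx":0,"ry":0,"rz":0,"claw":1},
  {"dx":0,"dy":0,"dz":0,"rx":0,"ry":0,"rz":0,"claw":1},
])

```text
time_s: 30.35
ee_pos: [0.5769, 0.007, 0.1706]
eef_rot: [-3.141, -0.0, 1.571]
force: [-0.4, 0.3, -1.9]
grip_width: 0.0436
grip_force: 30.0
```

Descend to ≈0.099.

>>> step_arm([
  {"dx":-0.01,"dy":0.004,"dz":0.2,"rx":0,"ry":0,"rz":0,"claw":1},
  {"dx":0,"dy":0,"dz":0.25,"rx":0,"ry":0,"rz":0,"claw":1},
  {"dx":0,"dy":0,"dz":0.15,"rx":0,"ry":0,"rz":0,"claw":1},
  {"dx":0,"dy":0,"dz":0.07,"rx":0,"ry":0,"rz":0,"claw":1},
  {"dx":0,"dy":0,"dz":0.03,"rx":0,"ry":0,"rz":0,"claw":1},
  {"dx":0,"dy":0,"dz":0.01,"rx":0,"ry":0,"rz":0,"claw":1},
  {"dx":0,"dy":0,"dz":0.008,"rx":0,"ry":0,"rz":0,"claw":1},
  {"dx":0,"dy":0,"dz":0.0,"rx":0,"ry":0,"rz":0,"claw":1},
])

```text
time_s: 31.15
ee_pos: [0.5778, 0.005, 0.0995]
eef_rot: [3.141, 0.0, 1.57]
force: [-0.3, 1.1, -2.3]
grip_width: 0.0436
grip_force: 30.0
```

>>> step_arm([
  {"dx":0,"dy":0,"dz":0.008,"rx":0,"ry":0,"rz":0,"claw":1},
  {"dx":0,"dy":0,"dz":0.0,"rx":0,"ry":0,"rz":0,"claw":1},
])

```text
time_s: 31.35
ee_pos: [0.5776, 0.005, 0.0983]
eef_rot: [3.141, 0.0, 1.57]
force: [0.3, 0.1, -2.4]
grip_width: 0.0435
grip_force: 30.0
```

>>> step_arm([
  {"dx":0,"dy":0,"dz":0.007,"rx":0,"ry":0,"rz":0,"claw":1},
  {"dx":0,"dy":0,"dz":0.0,"rx":0,"ry":0,"rz":0,"claw":1},
])

```text
time_s: 31.55
ee_pos: [0.5775, 0.005, 0.0974]
eef_rot: [-3.142, -0.0, 1.57]
force: [0.1, 0.1, -2.5]
grip_width: 0.0436
grip_force: 30.0
```

>>> step_arm([
  {"dx":0,"dy":0,"dz":0.005,"rx":0,"ry":0,"rz":0,"claw":1},
  {"dx":0,"dy":0,"dz":0.0,"rx":0,"ry":0,"rz":0,"claw":1},
])

```text
time_s: 31.75
ee_pos: [0.5775, 0.005, 0.0972]
eef_rot: [3.141, 0.0, 1.57]
force: [-2.6, 0.2, 0.3]
grip_width: 0.0436
grip_force: 30.0
```

>>> step_arm([
  {"dx":0,"dy":0,"dz":0.005,"rx":0,"ry":0,"rz":0,"claw":1},
  {"dx":0,"dy":0,"dz":0.0,"rx":0,"ry":0,"rz":0,"claw":1},
])

```text
time_s: 31.95
ee_pos: [0.5778, 0.0051, 0.0972]
eef_rot: [3.141, 0.0, 1.571]
force: [-1.8, 0.3, 6.4]
grip_width: 0.044
grip_force: 30.0
```

>>> step_arm([
  {"dx":0,"dy":0,"dz":0,"rx":0,"ry":0,"rz":0,"claw":0},
  {"dx":0,"dy":0,"dz":0,"rx":0,"ry":0,"rz":0,"claw":0},
  {"dx":0,"dy":0,"dz":0,"rx":0,"ry":0,"rz":0,"claw":0},
  {"dx":0,"dy":0,"dz":-0.2,"rx":0,"ry":0,"rz":0,"claw":0},
  {"dx":0,"dy":0,"dz":-0.4,"rx":0,"ry":0,"rz":0,"claw":0},
  {"dx":0,"dy":0,"dz":-0.4,"rx":0,"ry":0,"rz":0,"claw":0},
  {"dx":0,"dy":-0.4,"dz":0,"rx":0,"ry":0,"rz":-0.094,"claw":0},
  {"dx":0,"dy":-0.4,"dz":0,"rx":0,"ry":0,"rz":-0.094,"claw":0},
  {"dx":0,"dy":0,"dz":0,"rx":0,"ry":0,"rz":-0.094,"claw":0},
  {"dx":0,"dy":0,"dz":0,"rx":0,"ry":0,"rz":-0.094,"claw":0},
])

```text
time_s: 32.95
ee_pos: [0.4973, -0.0009, 0.1969]
eef_rot: [3.141, 0.001, 2.167]
force: [0.5, 0.1, 0.4]
grip_width: 0.0942
grip_force: 0.0
```

>>> step_arm([
  {"dx":0,"dy":0,"dz":0,"rx":0,"ry":0,"rz":-0.094,"claw":0},
  {"dx":0,"dy":0,"dz":0,"rx":0,"ry":0,"rz":-0.094,"claw":0},
  {"dx":0,"dy":0,"dz":0,"rx":0,"ry":0,"rz":-0.094,"claw":0},
  {"dx":0,"dy":0,"dz":0,"rx":0,"ry":0,"rz":-0.094,"claw":0},
  {"dx":0,"dy":0,"dz":0,"rx":0,"ry":0,"rz":-0.091,"claw":0},
  {"dx":0,"dy":0,"dz":0,"rx":0,"ry":0,"rz":0,"claw":0},
])

```text
time_s: 33.55
ee_pos: [0.4979, -0.0008, 0.1964]
eef_rot: [-3.142, 0.0, 2.897]
force: [0.7, 0.7, 0.6]
grip_width: 0.0939
grip_force: 0.0
```

```bash
cat > cap.py <<'E'
from plates import *
def cap():
    p=viewer.camera("top"); W=cloud(p); r=[d for d in viewer.recognise("cap",p)]; print([(round(d["score"],2),d["rect"]) for d in r])
    l,t,rr,b=[int(v) for v in r[0]["rect"]]; S=W[t-6:b+6,l-6:rr+6].reshape(-1,3)
    q=S[(S[:,2]>.010)&(S[:,2]<.022)]; tb=S[(S[:,2]>.03)&(S[:,2]<.052)]
    print("plate",rect(q),"tabs",tb.mean(0).round(4),len(tb)); return p,W
if __name__=="__main__":
    print(np.round(cur(),4)); p,W=cap(); X,Y,Z=W[...,0],W[...,1],W[...,2]
    q=W[(abs(X-.576)<.04)&(abs(Y-.005)<.045)&(Z>.082)&(Z<.099)]; print(len(q), q.min(0).round(3),q.max(0).round(3),np.median(q,0).round(4)) if len(q) else 0
    s=viewer.camera("scene"); cv2.imwrite("pics/e_s.png",cv2.resize(s["img"][100:300,130:430,::-1],None,fx=2.6,fy=2.6,interpolation=cv2.INTER_CUBIC))
E
python3 cap.py
```

```text
[ 4.979000e-01 -8.000000e-04  1.964000e-01  1.659876e+02]
[(0.76, [149.7, 228.5, 191.9, 257.1])]
plate (array([460.2, 242. ]), array([123.9,  48.3]), 75.6) tabs [0.4605 0.2426 0.0428] 61
414 [ 0.559 -0.034  0.082] [0.599 0.047 0.091] [0.5808 0.0051 0.0863]
```

View pics/e_s.png

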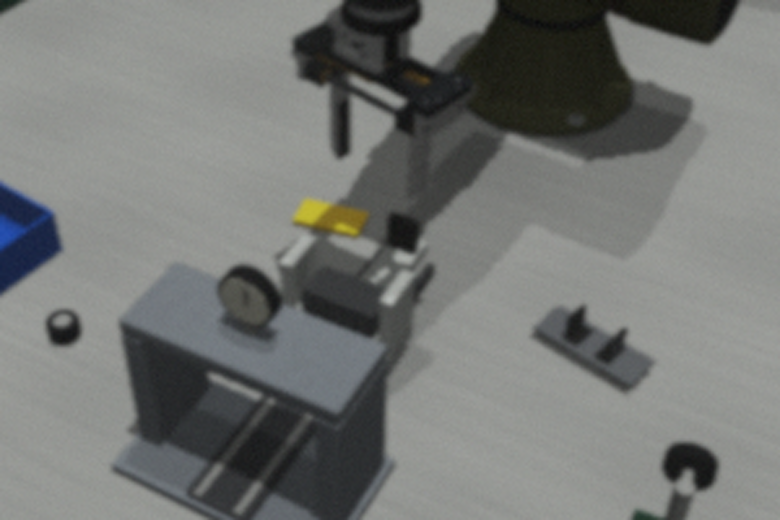

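>>> step_arm([
  {"dx":0.159,"dy":0.378,"dz":0,"rx":0,"ry":0,"rz":0,"claw":0},
  {"dx":0.159,"dy":0.378,"dz":0,"rx":0,"ry":0,"rz":0,"claw":0},
  {"dx":0.159,"dy":0.378,"dz":0,"rx":0,"ry":0,"rz":0,"claw":0},
  {"dx":0.159,"dy":0.378,"dz":0,"rx":0,"ry":0,"rz":0,"claw":0},
  {"dx":0.159,"dy":0.378,"dz":0.2,"rx":0,"ry":0,"rz":0,"claw":0},
  {"dx":0.159,"dy":0.378,"dz":0.3,"rx":0,"ry":0,"rz":0,"claw":0},
  {"dx":0,"dy":0,"dz":0.45,"rx":0,"ry":0,"rz":0.003,"claw":0},
  {"dx":0,"dy":0,"dz":0,"rx":0,"ry":0,"rz":0,"claw":0},
  {"dx":0,"dy":0,"dz":0,"rx":0,"ry":0,"rz":0,"claw":0},
])

```text
time_s: 34.6
ee_pos: [0.4611, 0.2415, 0.1027]
eef_rot: [-3.141, -0.001, 2.888]
force: [-0.5, 0.1, 0.8]
grip_width: 0.0936
grip_force: 0.0
```

```bash
python3 - <<'E'
from plates import *
print(np.round(cur(),4), leg(cur(),(.4603,.2424,.038,165.7)))
s=viewer.camera("scene"); cv2.imwrite("pics/f_s.png",cv2.resize(s["img"][150:270,300:440,::-1],None,fx=4,fy=4,interpolation=cv2.INTER_CUBIC))
E
```

```text
[4.611000e-01 2.415000e-01 1.027000e-01 1.654816e+02] {'rz': np.float64(-0.002), 'dx': np.float64(0.01), 'dy': np.float64(0.007), 'dz': np.float64(0.647)}
```

View pics/f_s.png

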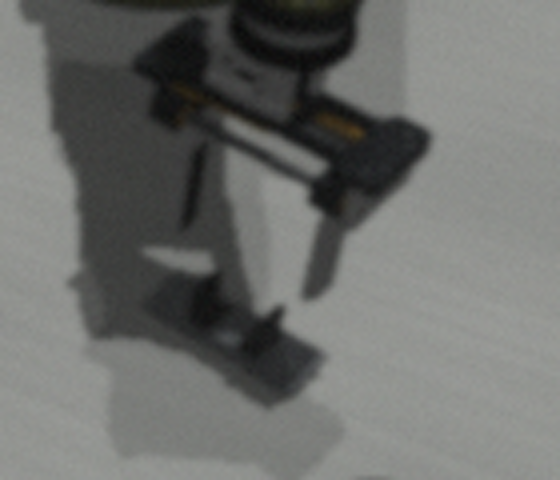

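>>> step_arm([
  {"dx":0.01,"dy":0.007,"dz":0.3,"rx":0,"ry":0,"rz":0,"claw":0},
  {"dx":0,"dy":0,"dz":0.22,"rx":0,"ry":0,"rz":0,"claw":0},
  {"dx":0,"dy":0,"dz":0.12,"rx":0,"ry":0,"rz":0,"claw":0.2},
  {"dx":0,"dy":0,"dz":0,"rx":0,"ry":0,"rz":0,"claw":1},
  {"dx":0,"dy":0,"dz":0,"rx":0,"ry":0,"rz":0,"claw":1},
  {"dx":0,"dy":0,"dz":0,"rx":0,"ry":0,"rz":0,"claw":1},
  {"dx":0,"dy":0,"dz":0,"rx":0,"ry":0,"rz":0,"claw":1},
  {"dx":0,"dy":0,"dz":0,"rx":0,"ry":0,"rz":0,"claw":1},
  {"dx":0,"dy":0,"dz":0,"rx":0,"ry":0,"rz":0,"claw":1},
  {"dx":0,"dy":0,"dz":0,"rx":0,"ry":0,"rz":0,"claw":1},
], grip_force=30)

```text
time_s: 35.65
ee_pos: [0.4608, 0.243, 0.0389]
eef_rot: [3.14, 0.001, 2.89]
force: [-0.6, -0.5, 7.1]
grip_width: 0.037
grip_force: 30.1
```

>>> step_arm([
  {"dx":0,"dy":0,"dz":0,"rx":0,"ry":0,"rz":0,"claw":1},
  {"dx":0,"dy":0,"dz":0,"rx":0,"ry":0,"rz":0,"claw":1},
  {"dx":0,"dy":0,"dz":0,"rx":0,"ry":0,"rz":0,"claw":1},
])

```text
time_s: 35.95
ee_pos: [0.4608, 0.243, 0.0389]
eef_rot: [3.14, 0.002, 2.89]
force: [0.3, -0.0, 7.7]
grip_width: 0.0361
grip_force: 30.1
```

>>> step_arm([
  {"dx":0,"dy":0,"dz":-0.05,"rx":0,"ry":0,"rz":0,"claw":1},
  {"dx":0,"dy":0,"dz":-0.2,"rx":0,"ry":0,"rz":0,"claw":1},
  {"dx":0,"dy":0,"dz":-0.4,"rx":0,"ry":0,"rz":0,"claw":1},
  {"dx":0,"dy":0,"dz":-0.4,"rx":0,"ry":0,"rz":0,"claw":1},
  {"dx":0,"dy":0,"dz":-0.4,"rx":0,"ry":0,"rz":0,"claw":1},
  {"dx":0,"dy":0,"dz":-0.15,"rx":0,"ry":0,"rz":0,"claw":1},
  {"dx":0,"dy":0,"dz":0,"rx":0,"ry":0,"rz":0,"claw":1},
  {"dx":0,"dy":0,"dz":0,"rx":0,"ry":0,"rz":0,"claw":1},
])

```text
time_s: 36.75
ee_pos: [0.4597, 0.2426, 0.1971]
eef_rot: [-3.141, -0.001, 2.89]
force: [0.4, 0.9, -1.8]
grip_width: 0.0366
grip_force: 30.0
```

```bash
python3 - <<'E'
from plates import *
print(np.round(cur(),4), telemetry.get_obs()["grip_width"], leg(cur(),(.576,.005,.198,180)))
s=viewer.camera("scene"); cv2.imwrite("pics/g_s.png",cv2.resize(s["img"][130:270,290:440,::-1],None,fx=4,fy=4,interpolation=cv2.INTER_CUBIC))
p=viewer.camera("top"); W=cloud(p); X,Y,Z=W[...,0],W[...,1],W[...,2]
for n,q in(("post+",W[(abs(X-.576)<.05)&(Y>.04)&(Y<.09)&(Z>.106)&(Z<.125)]),("post-",W[(abs(X-.576)<.05)&(Y<-.04)&(Y>-.08)&(Z>.106)&(Z<.125)])): print(n,rect(q),q.min(0).round(4),q.max(0).round(4),np.median(q,0).round(4))
E
```

```text
[  0.4597   0.2426   0.1971 165.5856] 0.03661978377554661 {'rz': np.float64(-0.16), 'dx': np.float64(-1.163), 'dy': np.float64(-2.376), 'dz': np.float64(-0.009)}
post+ (array([576.8,  64.2]), array([49.6, 11.5]), 1.0) [0.552  0.0582 0.1127] [0.6016 0.0701 0.1202] [0.5766 0.0641 0.1154]
post- (array([577. , -51.6]), array([49.7, 13.8]), 0.0) [ 0.5521 -0.0585  0.1106] [ 0.6019 -0.0447  0.1216] [ 0.5769 -0.0516  0.1154]
```

View pics/g_s.png

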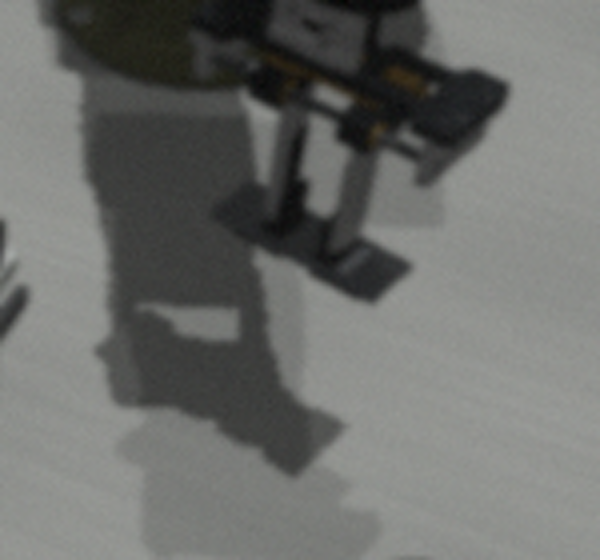

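>>> step_arm([
  {"dx":0,"dy":0,"dz":0,"rx":0,"ry":0,"rz":-0.08,"claw":1},
  {"dx":0,"dy":0,"dz":0,"rx":0,"ry":0,"rz":-0.08,"claw":1},
  {"dx":-0.173,"dy":-0.266,"dz":0,"rx":0,"ry":0,"rz":0,"claw":1},
  {"dx":-0.2,"dy":-0.4,"dz":0,"rx":0,"ry":0,"rz":0,"claw":1},
  {"dx":-0.2,"dy":-0.4,"dz":0,"rx":0,"ry":0,"rz":0,"claw":1},
  {"dx":-0.2,"dy":-0.4,"dz":0,"rx":0,"ry":0,"rz":0,"claw":1},
  {"dx":-0.2,"dy":-0.4,"dz":0,"rx":0,"ry":0,"rz":0,"claw":1},
  {"dx":-0.1,"dy":-0.3,"dz":0,"rx":0,"ry":0,"rz":0,"claw":1},
  {"dx":-0.1,"dy":-0.2,"dz":0,"rx":0,"ry":0,"rz":0,"claw":1},
  {"dx":0,"dy":0,"dz":0,"rx":0,"ry":0,"rz":0,"claw":1},
])

```text
time_s: 37.85
ee_pos: [0.5776, 0.0037, 0.1962]
eef_rot: [-3.141, -0.002, 3.138]
force: [0.6, 0.3, -1.0]
grip_width: 0.0364
grip_force: 30.0
```

>>> step_arm([
  {"dx":0,"dy":0,"dz":0,"rx":0,"ry":0,"rz":0,"claw":1},
  {"dx":0,"dy":0,"dz":0,"rx":0,"ry":0,"rz":0,"claw":1},
])

```text
time_s: 38.05
ee_pos: [0.5769, 0.0069, 0.1973]
eef_rot: [3.141, -0.001, -3.141]
force: [-1.1, 0.1, -0.5]
grip_width: 0.0364
grip_force: 30.0
```

```bash
python3 - <<'E'
from plates import *
print(np.round(cur(),4), telemetry.get_obs()["grip_width"], leg(cur(),(.577,.006,.147,180)))
s=viewer.camera("scene"); cv2.imwrite("pics/i_s.png",cv2.resize(s["img"][130:270,190:340,::-1],None,fx=4,fy=4,interpolation=cv2.INTER_CUBIC))
E
```

```text
[ 5.769000e-01  6.900000e-03  1.973000e-01 -1.799724e+02] 0.03638357995212482 {'rz': np.float64(-4.0), 'dx': np.float64(-0.001), 'dy': np.float64(-0.009), 'dz': np.float64(0.503)}
```

View pics/i_s.png

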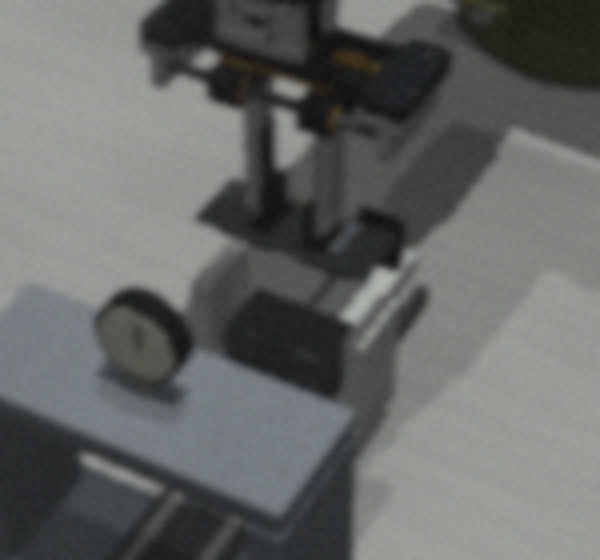

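>>> step_arm([
  {"dx":0,"dy":-0.009,"dz":0.2,"rx":0,"ry":0,"rz":0,"claw":1},
  {"dx":0,"dy":0,"dz":0.15,"rx":0,"ry":0,"rz":0,"claw":1},
  {"dx":0,"dy":0,"dz":0.06,"rx":0,"ry":0,"rz":0,"claw":1},
  {"dx":0,"dy":0,"dz":0,"rx":0,"ry":0,"rz":0,"claw":1},
  {"dx":0,"dy":0,"dz":0.02,"rx":0,"ry":0,"rz":0,"claw":1},
  {"dx":0,"dy":0,"dz":0.02,"rx":0,"ry":0,"rz":0,"claw":1},
  {"dx":0,"dy":0,"dz":0,"rx":0,"ry":0,"rz":0,"claw":1},
])

```text
time_s: 38.8
ee_pos: [0.5774, 0.0052, 0.1531]
eef_rot: [-3.142, 0.0, 3.141]
force: [0.0, -0.6, -0.7]
grip_width: 0.036
grip_force: 30.0
```

>>> step_arm([
  {"dx":0,"dy":0,"dz":0.02,"rx":0,"ry":0,"rz":0,"claw":1},
  {"dx":0,"dy":0,"dz":0.02,"rx":0,"ry":0,"rz":0,"claw":1},
  {"dx":0,"dy":0,"dz":0,"rx":0,"ry":0,"rz":0,"claw":1},
])

```text
time_s: 39.1
ee_pos: [0.5773, 0.0051, 0.1486]
eef_rot: [-3.142, -0.0, 3.141]
force: [0.5, 0.3, -0.7]
grip_width: 0.0365
grip_force: 30.0
```

>>> step_arm([
  {"dx":0,"dy":0,"dz":0.02,"rx":0,"ry":0,"rz":0,"claw":1},
  {"dx":0,"dy":0,"dz":0.01,"rx":0,"ry":0,"rz":0,"claw":1},
  {"dx":0,"dy":0,"dz":0,"rx":0,"ry":0,"rz":0,"claw":1},
])

```text
time_s: 39.4
ee_pos: [0.5773, 0.0052, 0.1457]
eef_rot: [3.142, -0.0, 3.141]
force: [-0.2, 0.4, -1.0]
grip_width: 0.0364
grip_force: 30.0
```

Passing the lips freely; seat expected at TCP ≈0.142.

>>> step_arm([
  {"dx":0,"dy":0.005,"dz":0.01,"rx":0,"ry":0,"rz":0,"claw":1},
  {"dx":0,"dy":0,"dz":0.01,"rx":0,"ry":0,"rz":0,"claw":1},
  {"dx":0,"dy":0,"dz":0,"rx":0,"ry":0,"rz":0,"claw":1},
])

```text
time_s: 39.7
ee_pos: [0.5773, 0.0057, 0.1438]
eef_rot: [-3.142, -0.0, 3.141]
force: [-0.5, -0.4, -1.6]
grip_width: 0.0363
grip_force: 30.0
```

>>> step_arm([
  {"dx":0,"dy":0,"dz":0.01,"rx":0,"ry":0,"rz":0,"claw":1},
  {"dx":0,"dy":0,"dz":0,"rx":0,"ry":0,"rz":0,"claw":1},
])

```text
time_s: 39.9
ee_pos: [0.5774, 0.0057, 0.1428]
eef_rot: [3.142, -0.0, 3.141]
force: [0.4, 0.0, -2.2]
grip_width: 0.0368
grip_force: 30.0
```

>>> step_arm([
  {"dx":0,"dy":0,"dz":0.008,"rx":0,"ry":0,"rz":0,"claw":1},
  {"dx":0,"dy":0,"dz":0,"rx":0,"ry":0,"rz":0,"claw":1},
])

```text
time_s: 40.1
ee_pos: [0.5775, 0.0057, 0.1423]
eef_rot: [3.142, 0.0, 3.141]
force: [-0.7, 0.1, 0.3]
grip_width: 0.0366
grip_force: 30.0
```

>>> step_arm([
  {"dx":0,"dy":0,"dz":0.007,"rx":0,"ry":0,"rz":0,"claw":1},
  {"dx":0,"dy":0,"dz":0,"rx":0,"ry":0,"rz":0,"claw":1},
])

```text
time_s: 40.3
ee_pos: [0.5777, 0.0057, 0.1422]
eef_rot: [-3.142, 0.001, 3.141]
force: [-1.1, -0.0, 6.9]
grip_width: 0.0365
grip_force: 30.0
```

>>> step_arm([
  {"dx":0,"dy":0,"dz":0,"rx":0,"ry":0,"rz":0,"claw":0.4},
  {"dx":0,"dy":0,"dz":0,"rx":0,"ry":0,"rz":0,"claw":0.1},
  {"dx":0,"dy":0,"dz":0,"rx":0,"ry":0,"rz":0,"claw":0.1},
  {"dx":0,"dy":0,"dz":0,"rx":0,"ry":0,"rz":0,"claw":0.1},
  {"dx":0,"dy":0,"dz":0,"rx":0,"ry":0,"rz":0,"claw":0.1},
  {"dx":0,"dy":0,"dz":0,"rx":0,"ry":0,"rz":0,"claw":0.1},
  {"dx":0,"dy":0,"dz":0,"rx":0,"ry":0,"rz":0,"claw":0.1},
])

```text
time_s: 41.0
ee_pos: [0.5773, 0.0057, 0.1413]
eef_rot: [3.142, -0.0, 3.141]
force: [-0.1, -0.6, -0.4]
grip_width: 0.0846
grip_force: 0.0
```

>>> step_arm([
  {"dx":0,"dy":0,"dz":-0.15,"rx":0,"ry":0,"rz":0,"claw":0.1},
  {"dx":0,"dy":0,"dz":-0.4,"rx":0,"ry":0,"rz":0,"claw":0.1},
  {"dx":0,"dy":0,"dz":-0.4,"rx":0,"ry":0,"rz":0,"claw":0.1},
  {"dx":0.4,"dy":0,"dz":0,"rx":0,"ry":0,"rz":0,"claw":1},
  {"dx":0.45,"dy":0,"dz":0,"rx":0,"ry":0,"rz":0,"claw":1},
  {"dx":0.45,"dy":0,"dz":0,"rx":0,"ry":0,"rz":0,"claw":1},
  {"dx":0.35,"dy":0,"dz":0,"rx":0,"ry":0,"rz":0,"claw":1},
  {"dx":0,"dy":0,"dz":0,"rx":0,"ry":0,"rz":0,"claw":1},
  {"dx":0,"dy":0,"dz":0,"rx":0,"ry":0,"rz":0,"claw":1},
  {"dx":0,"dy":0,"dz":0,"rx":0,"ry":0,"rz":0,"claw":1},
], grip_force=30)

```text
time_s: 42.0
ee_pos: [0.4131, 0.0057, 0.2365]
eef_rot: [-3.142, 0.0, 3.141]
force: [0.6, -0.7, 0.3]
grip_width: 0.0319
grip_force: 0.0
```

```bash
python3 - <<'E'
from plates import *
print(np.round(cur(),4), telemetry.get_obs()["grip_width"])
p=viewer.camera("top"); W=cloud(p); X,Y,Z=W[...,0],W[...,1],W[...,2]
q=W[(abs(X-.577)<.05)&(abs(Y)<.1)&(Z>.111)&(Z<.124)]; print("plate",rect(q),np.median(q,0).round(4),[np.median(W[(abs(X-.577)<.015)&(abs(Y-a)<.008)&(Z>.1)][:,2]).round(4) for a in(-.045,.057)])
q=W[(abs(X-.577)<.05)&(abs(Y)<.1)&(Z>.135)&(Z<.16)]; a=q[q[:,1]>.006];b=q[q[:,1]<.006]; print("tabs",a.mean(0).round(4),b.mean(0).round(4),a[:,1].max(),b[:,1].min())
s=viewer.camera("scene")
a=cv2.resize(s["img"][150:270,190:310,::-1],None,fx=3.3,fy=3.3,interpolation=cv2.INTER_CUBIC);b=cv2.resize(p["img"][140:260,190:310,::-1],None,fx=3.3,fy=3.3,interpolation=cv2.INTER_CUBIC)
cv2.imwrite("pics/j.png",np.hstack([a,b]))
E
```

```text
[4.131000e-01 5.700000e-03 2.365000e-01 1.799819e+02] 0.03186618599446811
plate (array([577. ,   5.8]), array([128.7,  49.9]), -89.7) [0.5766 0.0041 0.119 ] [np.float64(0.1187), np.float64(0.1192)]
tabs [0.577  0.0322 0.1465] [ 0.5765 -0.0193  0.1486] 0.03507446914685117 -0.02062748740293869
```

View pics/j.png

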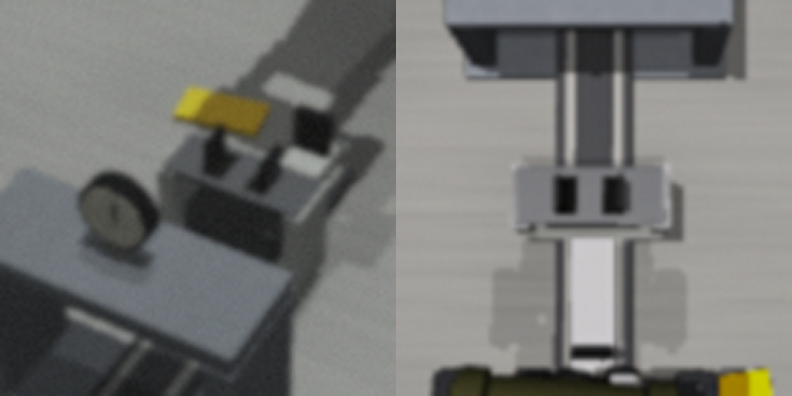

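>>> step_arm([
  {"dx":0,"dy":0,"dz":0.35,"rx":0,"ry":0,"rz":0,"claw":1},
  {"dx":0,"dy":0,"dz":0.4,"rx":0,"ry":0,"rz":0,"claw":1},
  {"dx":0,"dy":0,"dz":0.4,"rx":0,"ry":0,"rz":0,"claw":1},
  {"dx":0,"dy":0,"dz":0.35,"rx":0,"ry":0,"rz":0,"claw":1},
  {"dx":0,"dy":0,"dz":0.2,"rx":0,"ry":0,"rz":0,"claw":1},
  {"dx":0,"dy":0,"dz":0,"rx":0,"ry":0,"rz":0,"claw":1},
  {"dx":0,"dy":0,"dz":0,"rx":0,"ry":0,"rz":0,"claw":1},
])

```text
time_s: 42.8
ee_pos: [0.4128, 0.0057, 0.0667]
eef_rot: [3.142, -0.0, 3.141]
force: [0.0, -0.1, 0.0]
grip_width: 0.0006
grip_force: 0.0
```

>>> step_arm([
  {"dx":-0.08,"dy":0,"dz":0,"rx":0,"ry":0,"rz":0,"claw":1},
  {"dx":-0.08,"dy":0,"dz":0,"rx":0,"ry":0,"rz":0,"claw":1},
  {"dx":-0.08,"dy":0,"dz":0,"rx":0,"ry":0,"rz":0,"claw":1},
  {"dx":-0.08,"dy":0,"dz":0,"rx":0,"ry":0,"rz":0,"claw":1},
  {"dx":-0.08,"dy":0,"dz":0,"rx":0,"ry":0,"rz":0,"claw":1},
])

```text
time_s: 43.3
ee_pos: [0.4531, 0.0057, 0.0666]
eef_rot: [-3.142, -0.0, 3.141]
force: [-3.0, 0.2, 3.8]
grip_width: 0.0001
grip_force: 1.8
```

Pushing with ~3 N. Continue to TCP ≈0.59.

>>> step_arm([
  {"dx":-0.14,"dy":0,"dz":0,"rx":0,"ry":0,"rz":0,"claw":1},
  {"dx":-0.14,"dy":0,"dz":0,"rx":0,"ry":0,"rz":0,"claw":1},
  {"dx":-0.14,"dy":0,"dz":0,"rx":0,"ry":0,"rz":0,"claw":1},
  {"dx":-0.14,"dy":0,"dz":0,"rx":0,"ry":0,"rz":0,"claw":1},
  {"dx":-0.14,"dy":0,"dz":0,"rx":0,"ry":0,"rz":0,"claw":1},
  {"dx":-0.14,"dy":0,"dz":0,"rx":0,"ry":0,"rz":0,"claw":1},
  {"dx":-0.14,"dy":0,"dz":0,"rx":0,"ry":0,"rz":0,"claw":1},
  {"dx":-0.14,"dy":0,"dz":0,"rx":0,"ry":0,"rz":0,"claw":1},
  {"dx":-0.14,"dy":0,"dz":0,"rx":0,"ry":0,"rz":0,"claw":1},
  {"dx":-0.1,"dy":0,"dz":0,"rx":0,"ry":0,"rz":0,"claw":1},
])

```text
time_s: 44.3
ee_pos: [0.5894, 0.0057, 0.0663]
eef_rot: [3.142, -0.0, 3.141]
force: [-3.9, 0.2, 2.3]
grip_width: 0.0006
grip_force: 1.9
```

>>> step_arm([
  {"dx":-0.03,"dy":0,"dz":0,"rx":0,"ry":0,"rz":0,"claw":1},
  {"dx":-0.03,"dy":0,"dz":0,"rx":0,"ry":0,"rz":0,"claw":1},
])

```text
time_s: 44.5
ee_pos: [0.5944, 0.0057, 0.0662]
eef_rot: [-3.142, -0.001, 3.141]
force: [-1.9, 0.6, 1.2]
grip_width: 0.0001
grip_force: 1.6
```

>>> step_arm([
  {"dx":-0.02,"dy":0,"dz":0,"rx":0,"ry":0,"rz":0,"claw":1},
  {"dx":-0.02,"dy":0,"dz":0,"rx":0,"ry":0,"rz":0,"claw":1},
])

```text
time_s: 44.7
ee_pos: [0.5981, 0.0057, 0.0662]
eef_rot: [3.142, -0.001, 3.141]
force: [-3.5, 0.5, -1.0]
grip_width: -0.0001
grip_force: 1.6
```

>>> step_arm([
  {"dx":-0.02,"dy":0,"dz":0,"rx":0,"ry":0,"rz":0,"claw":1},
  {"dx":-0.015,"dy":0,"dz":0,"rx":0,"ry":0,"rz":0,"claw":1},
])

```text
time_s: 44.9
ee_pos: [0.5997, 0.0057, 0.0662]
eef_rot: [3.142, -0.006, 3.141]
force: [-32.1, -1.2, 16.8]
grip_width: -0.0
grip_force: 15.9
```

>>> step_arm([
  {"dx":-0.015,"dy":0,"dz":0,"rx":0,"ry":0,"rz":0,"claw":1},
  {"dx":-0.015,"dy":0,"dz":0,"rx":0,"ry":0,"rz":0,"claw":1},
])

```text
time_s: 45.1
ee_pos: [0.5998, 0.0057, 0.0662]
eef_rot: [3.142, -0.014, 3.142]
force: [-59.0, -2.3, 34.1]
grip_width: 0.0005
grip_force: 29.8
```

>>> step_arm([
  {"dx":-0.01,"dy":0,"dz":0,"rx":0,"ry":0,"rz":0,"claw":1},
  {"dx":-0.01,"dy":0,"dz":0,"rx":0,"ry":0,"rz":0,"claw":1},
])

```text
time_s: 45.3
ee_pos: [0.5998, 0.0057, 0.0662]
eef_rot: [3.142, -0.02, -3.141]
force: [-74.1, -1.8, 42.9]
grip_width: -0.0
grip_force: 37.6
```

>>> step_arm([
  {"dx":0.1,"dy":0,"dz":0,"rx":0,"ry":0,"rz":0,"claw":1},
  {"dx":0.2,"dy":0,"dz":0,"rx":0,"ry":0,"rz":0,"claw":1},
  {"dx":0.3,"dy":0,"dz":0,"rx":0,"ry":0,"rz":0,"claw":1},
  {"dx":0.4,"dy":0,"dz":0,"rx":0,"ry":0,"rz":0,"claw":1},
  {"dx":0.3,"dy":0,"dz":-0.3,"rx":0,"ry":0,"rz":0,"claw":1},
  {"dx":0.2,"dy":0,"dz":-0.4,"rx":0,"ry":0,"rz":0,"claw":1},
  {"dx":0,"dy":0,"dz":-0.4,"rx":0,"ry":0,"rz":0,"claw":1},
  {"dx":0,"dy":0,"dz":-0.2,"rx":0,"ry":0,"rz":0,"claw":1},
  {"dx":0,"dy":0,"dz":0,"rx":0,"ry":0,"rz":0,"claw":1},
  {"dx":0,"dy":0,"dz":0,"rx":0,"ry":0,"rz":0,"claw":1},
])

```text
time_s: 46.3
ee_pos: [0.4569, 0.0057, 0.1961]
eef_rot: [-3.142, 0.001, 3.141]
force: [-0.6, -0.4, -0.3]
grip_width: 0.0008
grip_force: 0.0
```

```bash
python3 - <<'E'
from plates import *
print(np.round(cur(),4))
p=viewer.camera("top"); W=cloud(p); X,Y,Z=W[...,0],W[...,1],W[...,2]
q=W[(X>.55)&(X<.66)&(abs(Y)<.03)&(Z>.078)&(Z<.092)]; print("handle",q.min(0).round(4),q.max(0).round(4),q.mean(0).round(4))
s=viewer.camera("scene")
a=cv2.resize(s["img"][100:340,80:440,::-1],None,fx=1.1,fy=1.1);b=cv2.resize(p["img"][110:280,90:440,::-1],(396,264))
cv2.imwrite("pics/k.png",np.hstack([a[:264],b]))
E
```

```text
[4.569000e-01 5.700000e-03 1.961000e-01 1.799834e+02]
handle [ 0.6104 -0.0115  0.0794] [0.6225 0.0224 0.0896] [0.6162 0.0054 0.0845]
```

View pics/k.png

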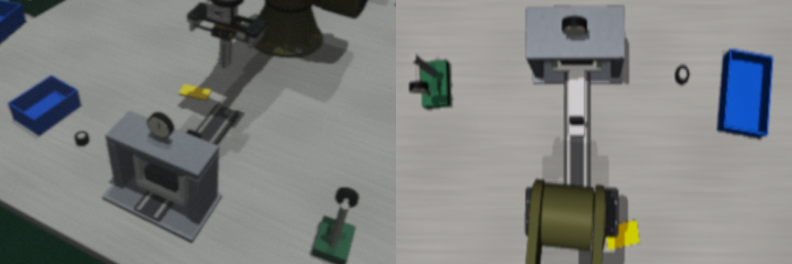

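The carriage is home: the handle measures x≈0.616, 0.170 m beyond its pulled-out position. The cap is under the bridge, and the bin, mount, stand and yellow plate are where they were.

```bash
python3 -c "
from station import hand_in
print(hand_in())"
```

```text
the job is handed in; nothing more can be done
None
```

I handed the job in at about 46 s: the four plates are piled flat in the cassette, the cap is locked under both lips, and the carriage is pushed fully home. The hand-in returned no verdict.

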